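# Close the counter box and build its neutron shield

## Task

Get the neutron counting bench ready: turn all four wing screws of the counter box's gasketed cover clockwise until they are fully home, working crosswise so the gasket closes evenly (finish one diagonal pair before the other pair is brought home). Build the shield wall on the steel base plate from all the white blocks there are, in running bond: three blocks end to end along the plate as the bottom course, then each higher course centred over the joints below, half a block offset, joints closed and faces in line. Leave the other things on the bench where they are.

Things in the scene. Friction and masses are not known exactly. Their poses are not given: they have to be found in the camera images.
- counter_box: grey cast counter box, fixed, 172 (its x) x 122 (its y) mm, origin under its centre. Its gasketed aluminium cover (184 x 134 mm) has its top 92 mm up and four black wing screws, in its frame at a (-70,-45), b (70,-45), c (70,45), d (-70,45) mm: a-c and b-d are the diagonal pairs. A tube 25 mm thick, 42 mm up, sticks out 200 mm on its +y side
- screw_a (a joint): angle of wing screw a in rad: 0 loosest, growing clockwise seen from above, hard stop (fully home) at 1.5; it starts between 0 and 0.35. It stays where it is left; turning takes about 0.15 to 0.22 N m. At 0 the wing lies along the box's x axis
- wing_a (a point): middle of the wing of screw a, 111 mm above the bench. The wing is an upright bar 44 mm long (this point's x axis), 9 mm thick (its y axis), its faces 22 mm high (100 to 122 mm above the bench); this point turns with the screw
- screw_b (a joint): angle of wing screw b in rad: 0 loosest, growing clockwise seen from above, hard stop (fully home) at 1.5; it starts between 0 and 0.35. It stays where it is left; turning takes about 0.15 to 0.22 N m. At 0 the wing lies along the box's x axis
- wing_b (a point): middle of the wing of screw b, 111 mm above the bench. The wing is an upright bar 44 mm long (this point's x axis), 9 mm thick (its y axis), its faces 22 mm high (100 to 122 mm above the bench); this point turns with the screw
- screw_c (a joint): angle of wing screw c in rad: 0 loosest, growing clockwise seen from above, hard stop (fully home) at 1.5; it starts between 0 and 0.35. It stays where it is left; turning takes about 0.15 to 0.22 N m. At 0 the wing lies along the box's x axis
- wing_c (a point): middle of the wing of screw c, 111 mm above the bench. The wing is an upright bar 44 mm long (this point's x axis), 9 mm thick (its y axis), its faces 22 mm high (100 to 122 mm above the bench); this point turns with the screw
- screw_d (a joint): angle of wing screw d in rad: 0 loosest, growing clockwise seen from above, hard stop (fully home) at 1.5; it starts between 0 and 0.35. It stays where it is left; turning takes about 0.15 to 0.22 N m. At 0 the wing lies along the box's x axis
- wing_d (a point): middle of the wing of screw d, 111 mm above the bench. The wing is an upright bar 44 mm long (this point's x axis), 9 mm thick (its y axis), its faces 22 mm high (100 to 122 mm above the bench); this point turns with the screw
- base_plate: dark steel base plate with yellow edges, fixed, 66 (its x) x 310 (its y, along the wall) x 6 mm; origin under its centre. The wall is centred on it. Block centres along its y and above the bench: bottom course -102, 0, 102 mm, 31 mm up; second course -51, 51 mm, 81 mm up; top block 0, 131 mm up; all at 0 across (2 mm joints)
- block1: white polyethylene shielding block, 100 (its x) x 50 x 50 mm, about 0.25 kg; origin at its centre, 25 mm above the bench when it lies there. All blocks are alike; absent in some runs (then None)
- block2: white polyethylene shielding block, 100 (its x) x 50 x 50 mm, about 0.25 kg; origin at its centre, 25 mm above the bench when it lies there. All blocks are alike; absent in some runs (then None)
- block3: white polyethylene shielding block, 100 (its x) x 50 x 50 mm, about 0.25 kg; origin at its centre, 25 mm above the bench when it lies there. All blocks are alike; absent in some runs (then None)
- block4: white polyethylene shielding block, 100 (its x) x 50 x 50 mm, about 0.25 kg; origin at its centre, 25 mm above the bench when it lies there. All blocks are alike; absent in some runs (then None)
- block5: white polyethylene shielding block, 100 (its x) x 50 x 50 mm, about 0.25 kg; origin at its centre, 25 mm above the bench when it lies there. All blocks are alike; absent in some runs (then None)
- block6: white polyethylene shielding block, 100 (its x) x 50 x 50 mm, about 0.25 kg; origin at its centre, 25 mm above the bench when it lies there. All blocks are alike; absent in some runs (then None)
- syringe: clear plastic syringe, about 140 mm long, 34 mm wide, 23 mm high, lying on the bench; a bystander, not to be moved
- tape_roll: blue tape roll lying flat, 72 mm across, 19 mm high; a bystander, not to be moved
- screwdriver: small screwdriver lying beyond the base plate; a bystander, not to be moved
- bnc_tee: small steel T-shaped coaxial adapter, 40 mm long, 15 mm high; a bystander, not to be moved
- vial: amber glass sample jar, 32 mm across, 58 mm high; a bystander, not to be moved
- survey_meter: yellow hand-held survey meter, 158 x 83 x 36 mm, lying flat; a bystander, not to be moved
Things that resemble listed ones, but are neither listed nor needed, are in the scene too. What is shaped like the block2 but red or yellow is not meant.

How it is judged:
By the outcome, as a careful person would: the job done as asked, in the order asked, and still so for the second after the job is handed in, with the robot touching nothing.
Of block1, block2, block3, block4, block5, block6 only 4 to 6 are there at a start; the rules pass over those that are not, and their reading is None.
At some moment in a run one of block1, block2, block3, block4, block5, block6 may be knocked a few centimetres aside while the robot is not near it.
Once in a run the grip may slacken for a moment while it holds something.
It also fails if it takes over 210 s, if anything falls off the work surface, if the arm or the gripper's body presses on something with over 40 N, if the wrist force passes 120 N, or if a joint passes its speed limit or range.

## Robot

A 6-joint arm with a two-finger parallel gripper is mounted at the origin on the work surface. World frame = base frame: x ahead of the robot, y to its left, z up, the work surface at z = 0. Lengths are in mm, angles in rad, forces in N, time in s.
With the tool pointing down it reaches from about 200 to 875 mm from the base axis. Payload 3.4 kg.
Tool frame: the origin (TCP) lies midway between the tips of the shut fingers; the grasp point (between the pads) lies 19 mm behind it; z points along the fingers, y is the line along which they close (so a half turn about z gives the same grasp; the last joint's range is limited). The gripper opens to 94 mm and grips with 3 to 60 N. Pads are 16 mm wide; open, the fingers measure 119 mm over their backs; the gripper's body (75 mm by 177 mm) begins 78 mm behind the grasp point.
Start: joints at [0.987, 0.276, 1.505, -0, 1.361, -0.121], TCP at [256.734, 514.542, 205.493] pointing down, gripper open.
Joint ranges: [-2.89, 2.89], [-0.75, 2.08], [0.22, 2.7], [-1.18, 4.32], [0.11, 2.71], [-2.7, 2.7]. Speed limits (rad/s): [2.57, 2.57, 3.14, 3.14, 3.14, 3.14].

## Interface

Orientations are given as a rotation vector (axis times angle).
In Python, from station import ctrl gives the robot as it stands.
- The arm moves only by the tool arm_command, never from a script. Its argument "steps" is one flat list of numbers, 4 for each row, row after row: the shift along the tool's x, y, z as a fraction of full scale, then the turn about the tool's z as a fraction of full scale. In form: [dx, dy, dz, roll, dx, dy, dz, roll, ...]. A call has 1 to 12 rows; each row is the pose to reach, as a shift and turn from the pose commanded when the call began, along the tool's axes at that moment, turning the shorter way round; what a row does not reach only later rows make up. Full scale, the value 1, is 0.25 m for a shift and pi rad for a turn. A row lasts 1/12 s, in which the tool goes at most 41.7 mm and 7.16 degrees, less where a joint would pass 70% of its speed; a pose out of reach is approached as far as the arm can. A call with a number of a shift or a turn outside -1 to 1 is refused whole. A call with a gripper value outside its range is refused whole. "grip" is the closure, from -1 (fully open) to 1 (shut), set as the call begins (left out, the last holds). The fingers move at their own pace and stop on an object; the grip force is fixed at half the most. Time passes only in rows, so rows that repeat a pose let the fingers close. It gives the time, the measured TCP pose, the force, the opening and the grip force at its end, in the units of the state.
- ctrl.get_state(): the state, without advancing time (a new reading comes with each control period).
- ctrl.grab_frame(name): name is "scene" or "top" or "wrist"; returns a dict with "img" (400x640x3 uint8, red, green, blue), "z_map" (400x640 float32, mm along the optical axis (not along the pixel's ray), 0 where there is no reading), "fx", "fy", "cx", "cy" (pixels), "D" ([k1, k2, p1, p2, k3] as OpenCV has them; the pictures are not rectified), "R" (3x3) and "t" (3): a world point X has camera coordinates R X + t. Camera axes: x right, y down, z forward; pixel columns grow to the right and rows downward; lengths in mm; the calibration is good to about 2 mm. A picture is of the moment at which its call begins.
- ctrl.sign_off(): hands the job in; it is judged then, once.
The state is a dict: "time": time; "qpos": joint angles; "qd": joint speeds; "joint_torque": joint torques, N m; "ee_pos": TCP position; "eef_rot": TCP orientation; "ft_force": force on the tool from outside, world axes, zero at the start; "torque": the same for the moment, N m; "opening": finger opening in mm; "grip_force": force on a finger pad.
Only numpy, scipy, OpenCV 4.12 (cv2) and the standard library are available. Lean on these libraries where they do the work, as an engineer would, in place of code of your own. Each camera call takes 0.05 s, during which the arm holds its last target. There are 200 camera calls.

## Working session

There is one attempt and no reset: what is moved stays moved. The work goes in short steps, Python scripts to look and compute and a tool call to move; the robot and the scene stay as the last step left them, time stands still between calls to the robot, and variables do not carry over. Pictures are saved under pics/ and viewed, at most 14 in all, crops included, and the job is handed in when it is done.

Besides the shell and the picture viewer there is one more tool, called after "Call:" by a JSON object that holds its "name" and its "arguments", one argument or row to a line. arm_command: Moves the arm, as the interface text tells. Its arguments: {"type":"object","properties":{"steps":{"type":"array"},"grip":{"type":"number"}},"required":["steps"]}

```bash
mkdir -p pics; ls; cat > h.py <<'E'
import numpy as np, cv2, pickle
from station import ctrl
def grab(n, save=None):
    f=ctrl.grab_frame(n); 
    if save: cv2.imwrite(f'pics/{save}.png',f['img'][:,:,::-1]); pickle.dump(f,open(f'pics/{save}.pkl','wb'))
    return f
def load(s): return pickle.load(open(f'pics/{s}.pkl','rb'))
def K(f): return np.array([[f['fx'],0,f['cx']],[0,f['fy'],f['cy']],[0,0,1]],float)
def ray(f,px):
    u=cv2.undistortPoints(np.array(px,float).reshape(-1,1,2),K(f),np.array(f['D'],float)).reshape(-1,2)
    d=np.c_[u,np.ones(len(u))]@np.array(f['R']); c=-np.array(f['R']).T@np.array(f['t']); return c,d
def onz(f,px,z):
    c,d=ray(f,px); s=(z-c[2])/d[:,2]; return c+d*s[:,None]
def proj(f,X):
    p,_=cv2.projectPoints(np.array(X,float).reshape(-1,1,3),cv2.Rodrigues(np.array(f['R'],float))[0],np.array(f['t'],float),K(f),np.array(f['D'],float)); return p.reshape(-1,2)
def cloud(f):
    h,w=f['z_map'].shape; v,u=np.mgrid[:h,:w]
    n=cv2.undistortPoints(np.c_[u.ravel(),v.ravel()].astype(float).reshape(-1,1,2),K(f),np.array(f['D'],float)).reshape(-1,2)
    z=f['z_map'].ravel(); P=np.c_[n*z[:,None],z]
    X=(P-np.array(f['t']))@np.array(f['R']); X[z==0]=np.nan
    return X.reshape(h,w,3)
E
python3 - <<'E'
from h import *
for n in('scene','top'):
    f=grab(n,n+'0'); print(n,f['fx'],-np.array(f['R']).T@f['t'],np.array(f['R']).round(2).tolist())
s=ctrl.get_state(); print(s)
E
```

```text
pics
scene 428.2596461105887 [991.09333134 748.64063571 760.49099107] [[-0.86, 0.5, -0.0], [0.29, 0.49, -0.82], [-0.41, -0.71, -0.57]]
top 437.4172778577265 [ 419.29350194  -49.37023682 1242.83214673] [[0.01, -1.0, -0.01], [-0.99, -0.01, -0.11], [0.11, 0.01, -0.99]]
{'time': 0.1, 'qpos': array([ 9.87007151e-01,  2.76501751e-01,  1.50595941e+00, -4.15184988e-06,
        1.36068552e+00, -1.20997990e-01]), 'qd': array([ 0.00029088, -0.00120924, -0.00323434,  0.00152124,  0.00161203,
        0.0008109 ]), 'joint_torque': array([ 3.85398107e-04, -4.05455947e+01, -2.37781280e+01,  7.02470052e-02,
        2.99489172e-02, -5.77482228e-05]), 'ee_pos': array([256.44380568, 514.10634926, 204.72711914]), 'eef_rot': array([-7.20357086e-01, -3.05734181e+00,  2.29287854e-03]), 'ft_force': array([-0.4515703 , -0.10295071, -0.00059974]), 'torque': array([ 0.01499596,  0.05234682, -0.04333081]), 'grip_force': 0.0, 'opening': 94.0814626780273}
```

View pics/top0.png

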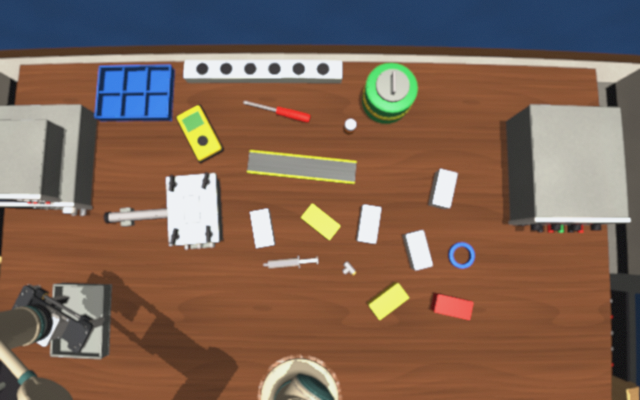

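View pics/scene0.png

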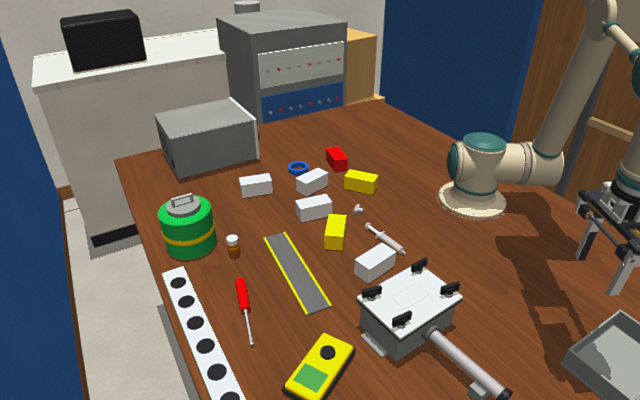

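The top view shows white blocks at (262,228), (369,224), (418,250) and (445,188). The possible mix-ups are the yellow blocks at (320,222) and (389,301), the red block at (453,306) and the white perforated bar at (263,70). By the description I choose the four plain white ones. The box is at (192,210) with its wings at the corners, and the plate is at (301,167). In the scene view the blocks are at (375,262), (314,207), (312,181) and (256,185).

```bash
cat >> h.py <<'E'
def blocks(f, zlo=38, zhi=150, scale=1):
    """white near-horizontal faces: returns (center, yaw of long axis, dims, z)"""
    X=cloud(f); im=f['img'].astype(int); z=X[...,2]
    m=(im.min(2)>150)&(im.max(2)-im.min(2)<40)&(z>zlo)&(z<zhi)
    m=cv2.morphologyEx(m.astype(np.uint8),cv2.MORPH_OPEN,np.ones((3,3)))
    n,l=cv2.connectedComponents(m); out=[]
    for i in range(1,n):
        k=l==i
        if k.sum()<150: continue
        zt=np.nanpercentile(z[k],80); k2=k&(abs(z-zt)<6)
        if k2.sum()<100: continue
        zm=np.nanmedian(z[k2])
        vv,uu=np.nonzero(k2); P=onz(f,np.c_[uu,vv],zm)[:,:2]
        (c,d,a)=cv2.minAreaRect(P.astype(np.float32)); a=np.radians(a)
        if d[0]<d[1]: a+=np.pi/2; d=d[::-1]
        a=(a+np.pi/2)%np.pi-np.pi/2
        out.append((np.array(c).round(1),round(float(a),3),np.array(d).round(1),round(float(zm),1),(int(uu.mean()),int(vv.mean())), P.mean(0).round(1)))
    return out
E
python3 - <<'E'
from h import *
f=load('top0')
for n in('top0','scene0'):
    print(n)
    for b in blocks(load(n)): print(*b)
X=cloud(f); im=f['img'].astype(int); z=X[...,2]
# wings
m=((im.max(2)<80)&(z>96)&(z<130)).astype(np.uint8); m[:,:150]=0; m[:,240:]=0; n,l=cv2.connectedComponents(m)
for i in range(1,n):
    k=l==i
    if k.sum()<12: continue
    vv,uu=np.nonzero(k); print('wing',uu.mean(),vv.mean(),k.sum(),np.nanmedian(z[k]),cv2.minAreaRect(onz(f,np.c_[uu,vv],118)[:,:2].astype(np.float32)))
# plate
P=X[140:190,240:365]; I=im[140:190,240:365]
m=((I[...,0]>150)&(I[...,1]>150)&(I[...,2]<100))|((I.max(2)-I.min(2)<25)&(I.min(2)>70))
m=cv2.morphologyEx(m.astype(np.uint8),cv2.MORPH_OPEN,np.ones((3,3)))
vv,uu=np.nonzero(m); Q=onz(f,np.c_[uu+240,vv+140],6)[:,:2]
print('plate',cv2.minAreaRect(Q.astype(np.float32)),np.nanmedian(P[...,2][m>0]))
# cover
m=(im.min(2)>150)&(z>85)&(z<98); m[:,:150]=0;m[:,240:]=0
vv,uu=np.nonzero(m); print('cover',cv2.minAreaRect(onz(f,np.c_[uu,vv],92)[:,:2].astype(np.float32)),np.nanmedian(z[m]))
def big(s,u0,v0,u1,v1,k,o): 
    a=load(s)['img'][v0:v1,u0:u1,::-1]; cv2.imwrite('pics/%s.png'%o,cv2.resize(a,None,fx=k,fy=k,interpolation=cv2.INTER_CUBIC))
big('top0',150,140,310,260,5,'crop1')
E
```

```text
top0
[926.8 329.2] -0.217 [52.8 41.5] 41.3 (191, 67) [929.4 326.4]
[924.6 258.2] 1.568 [64.1 52.1] 41.5 (214, 67) [926.5 257.4]
[924.3 155.7] -1.57 [106.9  51.8] 41.6 (249, 69) [922.3 157.1]
[924.4  54.9] -1.566 [67.3 51.7] 41.8 (285, 68) [925.3  53.1]
[923.5 -18.5] -1.564 [80.9 54.7] 41.3 (309, 68) [926.3 -17.8]
[925.5 -86.3] 0.011 [51.6 43.1] 41.6 (333, 68) [925.8 -87.1]
[ 843.1 -238.4] 1.55 [85.  83.3] 133.1 (392, 85) [ 841.8 -239.1]
[655.7 737.9] 0.012 [285.5 244.8] 106.8 (54, 136) [708.2 685.8]
[ 581.9 -395.2] -0.241 [101.2  51.7] 48.8 (444, 188) [ 581.3 -395. ]
[512.3 290.6] 0.089 [184.8 135.2] 91.7 (192, 209) [511.9 289.3]
[ 480.9 -186.2] -0.147 [99.5 50.4] 49.2 (369, 223) [ 480.5 -186.2]
[466.  107.3] 0.191 [100.1  50.5] 49.4 (261, 227) [465.9 107.3]
[ 410.3 -320.6] 0.26 [100.3  50.8] 49.0 (418, 249) [ 410.3 -320.6]
scene0
[ 414.5 -317.8] 0.268 [98.1 52.1] 48.4 (311, 175) [ 415.6 -317.9]
[ 583.2 -391. ] -0.233 [98.9 54.9] 48.5 (254, 179) [ 583.7 -390.7]
[ 484.1 -183.4] -0.145 [98.5 51.7] 48.5 (312, 201) [ 484.4 -183.2]
[ 849.2 -225.6] -0.25 [81.2 62.9] 132.6 (183, 207) [ 849.
[... 478 characters left out ...]
g 172.1860465116279 182.62790697674419 43 117.01191728962337 ((577.6768798828125, 336.88262939453125), (37.32020568847656, 8.06436824798584), 2.845130681991577)
wing 208.83333333333334 233.0 18 119.51494156159288 ((448.2041015625, 234.54296875), (31.087200164794922, 4.796646595001221), 10.201738357543945)
wing 174.8 235.94285714285715 35 115.151340505199 ((437.1982727050781, 323.3570861816406), (9.909825325012207, 34.38846206665039), 80.79053497314453)
plate ((650.404052734375, 3.001007080078125), (308.2148742675781, 59.04157638549805), 84.52826690673828) 5.375050205756461
cover ((512.2353515625, 290.34326171875), (184.85462951660156, 135.59738159179688), 5.085315704345703) 91.61437521900073
```

View pics/crop1.png

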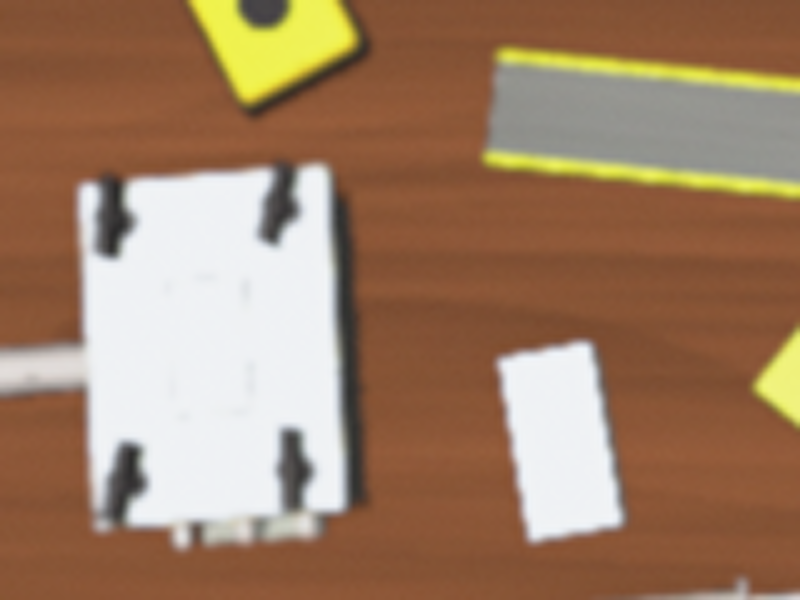

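The crop confirms the chosen block is plain white, at crop (560,440). The wings a to d are at crop (293,468), (280,205), (113,218) and (125,480). The two cameras differ by about 3 mm, so I'll refine with the wrist camera over the box.

```bash
cat >> h.py <<'E'
from scipy.spatial.transform import Rotation as Ro
def pose():
    s=ctrl.get_state(); R=Ro.from_rotvec(s['eef_rot']).as_matrix(); return np.array(s['ee_pos']),R,np.arctan2(R[1,1],R[0,1]),s
def mv(*tg):
    """targets (x,y,z,yaw of tool y [mod pi nearest] or None)"""
    p,R,y,s=pose(); print('t%.1f p'%s['time'],p.round(1),'yaw %.3f'%y,'q6 %.2f'%s['qpos'][5],'F',np.round(s['ft_force'],1),'op %.1f gf %.1f'%(s['opening'],s['grip_force']))
    for t in tg:
        d=R.T@(np.array(t[:3],float)-p)
        r=0 if t[3] is None else -((t[3]-y+np.pi/2)%np.pi-np.pi/2)
        print('  ->',np.r_[d/250,r/np.pi].round(4).tolist(),'rows>=%d'%np.ceil(max(np.linalg.norm(d)/41.7,abs(np.degrees(r))/7.16)))
E
python3 - <<'E'
from h import *
f=grab('wrist','w0'); p,R,y,s=pose()
c=-np.array(f['R']).T@f['t']; print('cam in tool',R.T@(c-p),'fwd in tool',R.T@np.array(f['R'])[2],'x in tool',R.T@np.array(f['R'])[0],f['fx'])
mv((450,292,300,1.64),(500,292,330,1.64))
E
```

```text
cam in tool [  69.68855085    0.86504324 -179.491699  ] fwd in tool [-2.42200602e-01  1.42689230e-04  9.70226184e-01] x in tool [-1.67117397e-04  9.99999968e-01 -1.88786040e-04] 296.091915693555
t0.1 p [256.5 514.2 204.8] yaw 1.108 q6 -0.12 F [0.9 0.6 0.4] op 94.2 gf 0.0
  -> [-1.0893, -0.4501, -0.3803, -0.1694] rows>=8
  -> [-1.2682, -0.361, -0.5004, -0.1694] rows>=9
```

Call:
{"name": "arm_command", "arguments": {
  "steps": [0,0,-0.3,0,-0.4,-0.16,-0.4,-0.1,-0.98,-0.38,-0.4,-0.17,-0.98,-0.38,-0.4,-0.17,-0.98,-0.38,-0.4,-0.17,-0.98,-0.38,-0.4,-0.17,-0.98,-0.38,-0.4,-0.17,-0.98,-0.38,-0.4,-0.17,-0.98,-0.38,-0.4,-0.17,-0.98,-0.38,-0.4,-0.17,-0.98,-0.38,-0.4,-0.17],
  "grip": 0.2
}}

```text
time: 1.07
ee_pos: [433.0, 320.3, 305.0]
eef_rot: [0.111, -3.138, -0.001]
ft_force: [-0.2, 0.7, -0.2]
opening: 37.6
grip_force: 0.0
```

```bash
python3 - <<'E'
from h import *
f=grab('wrist','w1'); grab('top','top1')
mv((446,238,200,1.65))
for b in blocks(f)+[0]+blocks(load('top1')): print(b)
i=f['img'][:,:,::-1]; print(proj(f,[[512,290,92]]))
cv2.imwrite('pics/w1b.png',cv2.resize(i,(800,500)))
E
```

```text
t1.2 p [432.5 320.9 305.1] yaw 1.644 q6 -1.13 F [0.  0.3 0. ] op 37.8 gf 0.0
  -> [-0.0304, -0.3349, 0.4202, -0.002] rows>=4
(array([466.2, 109.3]), 0.194, array([99.3, 50.5]), 50.0, (170, 184), array([465. , 109.1]))
(array([512.4, 291.6]), 0.084, array([182.4, 132.6]), 92.3, (294, 223), array([499.6, 298.2]))
(array([497.1, 454.4]), -1.484, array([171.1,  20.5]), 53.7, (401, 220), array([496.1, 459.1]))
(array([506.4, 635.9]), 1.494, array([28.4, 17. ]), 94.8, (534, 245), array([506. , 636.3]))
(array([542.3, 640. ]), 0.006, array([55.5, 51.2]), 107.9, (534, 271), array([539.9, 635.9]))
(array([519.3, 750.2]), 1.556, array([45. , 10.3]), 110.0, (625, 264), array([518.8, 752.4]))
(array([664.2, 634.9]), 0.001, array([77.7, 33.5]), 107.4, (514, 346), array([662.7, 635.8]))
0
(array([923.2, 290.6]), 1.565, array([117.5,  55.2]), 41.8, (201, 68), array([923.8, 295.8]))
(array([925.5, 125.2]), 0.163, array([57.4, 47.5]), 41.8, (260, 68), array([924.9, 123.7]))
(array([924.5,  59.6]), -1.567, array([92.7, 51.7]), 41.6, (283, 67), array([927.9,  57.3]))
(array([925. , -11.6]), -1.564, arr
[... 249 characters left out ...]
([ 843.1, -239.9]), -0.01, array([83.2, 82.4]), 133.1, (392, 85), array([ 842.5, -239.3]))
(array([679.1, 738.6]), -1.562, array([244. , 233.6]), 106.8, (53, 128), array([728.9, 691.4]))
(array([ 581.6, -395. ]), -0.241, array([101.7,  51.8]), 49.0, (444, 187), array([ 581.7, -395.1]))
(array([512.7, 290.9]), 0.085, array([184.2, 134.9]), 91.7, (192, 208), array([513.6, 288.2]))
(array([ 480.8, -186.4]), -0.14, array([99.8, 50.3]), 49.3, (369, 223), array([ 480.9, -186.1]))
(array([466.1, 107.3]), 0.191, array([99.9, 50.5]), 49.5, (261, 227), array([465.9, 107.5]))
(array([ 410.4, -320.9]), 0.258, array([100.3,  50.5]), 49.0, (418, 250), array([ 409.9, -320.6]))
[[287.94884605 231.87204248]]
```

View pics/w1b.png

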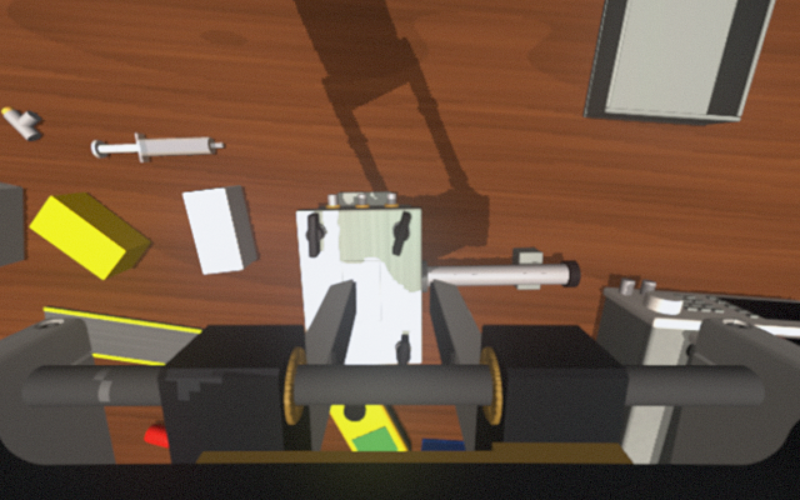

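The wrist view shows wing a at (315,235), d at (401,233) and c at (403,348) in this picture. Block 1 is at (213,230), and the tray at top right is empty.

```bash
cat >> h.py <<'E'
BOX=np.array([513.2,292.]);BY=0.086
WO=dict(a=(-70,-45),b=(70,-45),c=(70,45),d=(-70,45))
def wxy(k,BY=BY): c,s=np.cos(BY),np.sin(BY); return BOX+np.array([[c,-s],[s,c]])@WO[k]
def wings(f):
    X=cloud(f); z=X[...,2]; im=f['img']
    for k in WO:
        w=wxy(k); m=(im.max(2)<90)&(z>98)&(z<130)&(np.hypot(X[...,0]-w[0],X[...,1]-w[1])<32)
        if m.sum()<15: print(k,'-'); continue
        P=X[m][:,:2]; c=P.mean(0); u,s,v=np.linalg.svd(P-c,full_matrices=False); a=np.arctan2(v[0,1],v[0,0]); a=(a+np.pi/2)%np.pi-np.pi/2
        q=(P-c)@v[0]; e=(P-c)@v[1]
        print(k,'exp',w.round(1),'ctr',(c+v[0]*(q.max()+q.min())/2+v[1]*(e.max()+e.min())/2).round(1),'len %.0f wid %.0f'%(np.ptp(q),np.ptp(e)),'yaw %.3f screw %.3f'%(a,(BY-a)%np.pi),m.sum())
E
python3 - <<'E'
from h import *
for n in('w1','top1','scene0'): print(n); wings(load(n))
E
```

```text
w1
a exp [447.3 241.2] ctr [446.3 242.2] len 42 wid 15 yaw 0.040 screw 0.046 243
b -
c exp [579.1 342.8] ctr [570.5 343.1] len 29 wid 12 yaw -0.102 screw 0.188 167
d exp [439.6 330.8] ctr [438.3 330. ] len 42 wid 15 yaw -0.192 screw 0.278 259
top1
a exp [447.3 241.2] ctr [446.7 235.9] len 34 wid 8 yaw 0.131 screw 3.097 42
b exp [586.8 253.2] ctr [585.8 248.8] len 38 wid 7 yaw -0.165 screw 0.251 46
c exp [579.1 342.8] ctr [578.7 337.6] len 39 wid 9 yaw 0.007 screw 0.079 52
d exp [439.6 330.8] ctr [437.8 327.2] len 40 wid 13 yaw -0.279 screw 0.365 75
scene0
a exp [447.3 241.2] ctr [449.3 245.2] len 45 wid 13 yaw 0.042 screw 0.044 145
b exp [586.8 253.2] ctr [590.  256.5] len 42 wid 15 yaw -0.243 screw 0.329 183
c exp [579.1 342.8] ctr [581.1 346.3] len 42 wid 13 yaw -0.066 screw 0.152 186
d exp [439.6 330.8] ctr [440.4 332.9] len 45 wid 15 yaw -0.208 screw 0.294 181
```

```bash
python3 - <<'E'
from h import *
mv((447,241.5,150,1.611),(447,241.5,97,1.611))
E
```

```text
t1.2 p [432.5 320.9 305.1] yaw 1.644 q6 -1.13 F [0.  0.3 0. ] op 37.8 gf 0.0
  -> [-0.0356, -0.3213, 0.6202, 0.0104] rows>=5
  -> [-0.0358, -0.3213, 0.8322, 0.0104] rows>=6
```

Call:
{"name": "arm_command", "arguments": {
  "steps": [-0.036,-0.321,0.62,0.01,-0.036,-0.321,0.62,0.01,-0.036,-0.321,0.62,0.01,-0.036,-0.321,0.62,0.01,-0.036,-0.321,0.62,0.01,-0.036,-0.321,0.62,0.01,-0.036,-0.321,0.74,0.01,-0.036,-0.321,0.832,0.01,-0.036,-0.321,0.832,0.01,-0.036,-0.321,0.832,0.01]
}}

```text
time: 2.0
ee_pos: [448.9, 242.5, 98.9]
eef_rot: [-0.065, 3.14, 0.002]
ft_force: [-0.2, -0.1, 0.5]
opening: 37.4
grip_force: 0.0
```

Call:
{"name": "arm_command", "arguments": {
  "steps": [0,0,0,0,0,0,0,0,0,0,0,0,0,0,0,0,0,0,0,0.02,0,0,0,0.05,0,0,0,0.08,0,0,0,0.11,0,0,0,0.14,0,0,0,0.17,0,0,0,0.2,0,0,0,0.2],
  "grip": 1
}}

```text
time: 3.0
ee_pos: [449.5, 238.3, 99.9]
eef_rot: [0.912, 3.002, -0.005]
ft_force: [-2.2, -7.8, 13.8]
opening: 8.5
grip_force: 45.1
```

```bash
python3 - <<'E'
from h import *
mv((447,241.5,97,1.611)); print(ctrl.get_state()['torque'])
E
```

```text
t3.0 p [449.5 238.3  99.9] yaw 0.981 q6 -0.62 F [-2.2 -7.8 13.8] op 8.5 gf 45.1
  -> [0.0157, 0.0051, 0.0116, -0.2005] rows>=6
[-1.43082999  0.18767436  0.05471197]
```

Call:
{"name": "arm_command", "arguments": {
  "steps": [-0.006,-0.008,-0.01,0.03,-0.006,-0.008,-0.01,0.06,-0.006,-0.008,-0.01,0.09,-0.006,-0.008,-0.01,0.12,-0.006,-0.008,-0.01,0.15,-0.006,-0.008,-0.01,0.18,-0.006,-0.008,-0.01,0.21,-0.006,-0.008,-0.01,0.24,-0.006,-0.008,-0.01,0.26,-0.006,-0.008,-0.01,0.28,-0.006,-0.008,-0.01,0.28,-0.006,-0.008,-0.01,0.28]
}}

```text
time: 4.0
ee_pos: [447.5, 237.4, 100.2]
eef_rot: [-2.102, -2.335, 0.003]
ft_force: [-2.1, -3.1, 2.8]
opening: 9.0
grip_force: 30.3
```

```bash
python3 - <<'E'
from h import *
mv((447,241.5,97,1.611)); print(ctrl.get_state()['torque'])
E
```

```text
t4.0 p [447.5 237.4 100.2] yaw 0.105 q6 0.25 F [-2.1 -3.1  2.8] op 9.0 gf 30.3
  -> [0.0164, -0.0003, 0.013, -0.4794] rows>=13
[-0.61139443  0.5289828   0.24615022]
```

Call:
{"name": "arm_command", "arguments": {
  "steps": [0,0,0,0.02,0,0,0,0.03,0,0,0,0.03]
}}

```text
time: 4.25
ee_pos: [447.5, 237.5, 100.2]
eef_rot: [2.209, 2.233, -0.003]
ft_force: [-3.0, -2.9, 2.9]
opening: 10.1
grip_force: 32.5
```

```bash
python3 - <<'E'
from h import *
mv((447,241.5,97,1.611)); print(ctrl.get_state()['torque'])
E
```

```text
t4.2 p [447.5 237.5 100.2] yaw 0.011 q6 0.34 F [-3.  -2.9  2.9] op 10.1 gf 32.5
  -> [0.0161, -0.0018, 0.013, 0.4906] rows>=13
[-0.70579141  0.6510524   0.51356288]
```

Call:
{"name": "arm_command", "arguments": {
  "steps": [0,0,0,0,0,0,0,0,0,0,-0.1,-0.03,0,0,-0.22,-0.07,0.1,0.12,-0.26,-0.11,0.2,0.24,-0.26,-0.15,0.3,0.36,-0.26,-0.19,0.411,0.526,-0.26,-0.23,0.411,0.526,-0.26,-0.27,0.411,0.526,-0.26,-0.31,0.411,0.526,-0.26,-0.35,0.411,0.526,-0.26,-0.39],
  "grip": 0.2
}}

```text
time: 5.25
ee_pos: [580.1, 343.5, 164.4]
eef_rot: [0.526, 3.097, 0.003]
ft_force: [-0.3, -0.6, -0.6]
opening: 36.9
grip_force: 0.0
```

```bash
python3 - <<'E'
from h import *
mv((579,340.3,165,1.54),(579,340.3,101,1.54)); f=grab('wrist','w2'); wings(f); grab('top','top2'); wings(load('top2')); print([b[:3] for b in blocks(load('top2'))if abs(b[3]-49)<2])
E
```

```text
t5.2 p [580.1 343.5 164.4] yaw 1.234 q6 -0.80 F [-0.3 -0.6 -0.6] op 36.9 gf 0.0
  -> [0.0001, -0.0137, -0.0025, -0.0972] rows>=3
  -> [0.0001, -0.0143, 0.2535, -0.0972] rows>=3
a exp [447.3 241.2] ctr [451.4 241.6] len 45 wid 13 yaw -1.434 screw 1.520 1296
b exp [586.8 253.2] ctr [581.  256.5] len 31 wid 12 yaw -0.084 screw 0.170 568
c exp [579.1 342.8] ctr [578.8 343.1] len 44 wid 16 yaw -0.039 screw 0.125 760
d exp [439.6 330.8] ctr [440.1 329.7] len 44 wid 16 yaw -0.188 screw 0.274 1142
a exp [447.3 241.2] ctr [446.1 239.8] len 34 wid 8 yaw -1.454 screw 1.540 27
b exp [586.8 253.2] ctr [585.9 248.7] len 38 wid 8 yaw -0.165 screw 0.251 44
c -
d exp [439.6 330.8] ctr [436.2 326.2] len 38 wid 9 yaw -0.209 screw 0.295 53
[(array([ 581.5, -395.4]), -0.237, array([101.7,  51.3])), (array([ 480.9, -186.2]), -0.151, array([99.4, 50.3])), (array([466.1, 107.4]), 0.191, array([99.9, 50.4])), (array([ 410.4, -320.7]), 0.26, array([100.3,  50.6]))]
```

Call:
{"name": "arm_command", "arguments": {
  "steps": [0.002,-0.009,0,-0.04,0.002,-0.009,0,-0.08,0.002,-0.009,0,-0.097,0.002,-0.009,0.06,-0.097,0.002,-0.009,0.16,-0.097,0.002,-0.009,0.25,-0.097,0.002,-0.009,0.25,-0.097,0.002,-0.009,0.25,-0.097]
}}

```text
time: 6.02
ee_pos: [577.4, 340.2, 101.6]
eef_rot: [-0.063, -3.139, 0.0]
ft_force: [-0.2, 0.5, 0.6]
opening: 37.2
grip_force: 0.0
```

Call:
{"name": "arm_command", "arguments": {
  "steps": [0,0,0,0,0,0,0,0,0,0,0,0,0,0,0,0],
  "grip": 1
}}

```text
time: 6.35
ee_pos: [578.5, 340.6, 103.9]
eef_rot: [0.061, 3.139, 0.002]
ft_force: [0.8, 0.5, 0.7]
opening: 14.6
grip_force: 0.0
```

```bash
python3 - <<'E'
from h import *
mv((579,340.3,165,1.54),(579,340.3,101,1.54))
E
```

```text
t6.3 p [578.5 340.6 103.9] yaw 1.532 q6 -1.10 F [0.8 0.5 0.7] op 14.6 gf 0.0
  -> [-0.0026, -0.0006, -0.2446, -0.0025] rows>=2
  -> [-0.002, -0.001, 0.0114, -0.0025] rows>=1
```

Call:
{"name": "arm_command", "arguments": {
  "steps": [0,0,0,0,0,0,0,0,0,0,0,0,0,0,0,0.02,0,0,0,0.05,0,0,0,0.08,0,0,0,0.11,0,0,0,0.14,0,0,0,0.17,0,0,0,0.2,0,0,0,0.23,0,0,0,0.24]
}}

```text
time: 7.35
ee_pos: [578.5, 341.8, 103.7]
eef_rot: [1.216, 2.895, 0.006]
ft_force: [-0.3, 4.6, 4.1]
opening: 8.9
grip_force: 30.0
```

```bash
python3 - <<'E'
from h import *
mv((579,340.3,101,0)); print(ctrl.get_state()['torque'])
E
```

```text
t7.3 p [578.5 341.8 103.7] yaw 0.775 q6 -0.35 F [-0.3  4.6  4.1] op 8.9 gf 30.0
  -> [-0.0058, -0.0029, 0.0108, 0.2468] rows>=7
[0.86963216 0.01450561 0.16967204]
```

Call:
{"name": "arm_command", "arguments": {
  "steps": [0,0,0,0.03,0,0,0,0.06,0,0,0,0.09,0,0,0,0.12,0,0,0,0.15,0,0,0,0.18,0,0,0,0.21,0,0,0,0.23,0,0,0,0.245,0,0,0,0.245]
}}

```text
time: 8.18
ee_pos: [578.5, 341.4, 103.7]
eef_rot: [2.211, 2.232, 0.005]
ft_force: [-0.0, 4.4, 4.8]
opening: 10.2
grip_force: 32.0
```

```bash
python3 - <<'E'
from h import *
mv((585.5,251.5,165,1.36),(585.5,251.5,101,1.36)); print(ctrl.get_state()['torque'])
E
```

```text
t8.2 p [578.5 341.4 103.7] yaw 0.010 q6 0.42 F [-0.   4.4  4.8] op 10.2 gf 32.0
  -> [-0.3594, 0.0251, -0.246, -0.4298] rows>=11
  -> [-0.36, 0.0245, 0.01, -0.4298] rows>=11
[0.76861541 0.08740621 0.53226142]
```

Call:
{"name": "arm_command", "arguments": {
  "steps": [0,0,0,0,0,0,0,0,0,0,-0.1,-0.03,0,0,-0.22,-0.07,-0.1,0,-0.26,-0.11,-0.2,0.01,-0.26,-0.15,-0.3,0.02,-0.26,-0.19,-0.358,0.03,-0.26,-0.23,-0.358,0.03,-0.26,-0.27,-0.358,0.03,-0.26,-0.31,-0.358,0.03,-0.26,-0.35,-0.358,0.03,-0.26,-0.39],
  "grip": 0.2
}}

```text
time: 9.18
ee_pos: [585.3, 249.0, 166.4]
eef_rot: [-0.527, -3.095, 0.004]
ft_force: [-0.4, 0.1, -0.7]
opening: 37.6
grip_force: 0.0
```

```bash
python3 - <<'E'
from h import *
f=grab('wrist','w3'); wings(f);mv((586.3,252,165,1.37),(586.3,252,102,1.37)); 
E
```

```text
a exp [447.3 241.2] ctr [448.8 238.8] len 40 wid 18 yaw -1.413 screw 1.499 1206
b exp [586.8 253.2] ctr [586.8 253.3] len 43 wid 16 yaw -0.219 screw 0.305 699
c exp [579.1 342.8] ctr [576.3 342.1] len 43 wid 13 yaw -1.406 screw 1.492 942
d exp [439.6 330.8] ctr [452.6 324.5] len 17 wid 5 yaw -0.055 screw 0.141 191
t9.2 p [585.2 249.  166.4] yaw 1.238 q6 -0.94 F [0.6 0.3 0.3] op 37.8 gf 0.0
  -> [-0.0002, 0.0126, 0.0054, -0.0422] rows>=2
  -> [-0.0006, 0.0134, 0.2574, -0.0422] rows>=2
```

b is at −0.219 yaw, so the tool yaw is about 1.352.

Call:
{"name": "arm_command", "arguments": {
  "steps": [0,0.013,0,-0.036,0,0.013,0,-0.036,0,0.013,0.06,-0.036,0,0.013,0.16,-0.036,0,0.013,0.25,-0.036,0,0.013,0.25,-0.036,0,0.013,0.25,-0.036]
}}

```text
time: 9.82
ee_pos: [585.9, 252.9, 103.6]
eef_rot: [-0.364, -3.117, 0.003]
ft_force: [-0.3, -0.1, 0.0]
opening: 37.4
grip_force: 0.0
```

Call:
{"name": "arm_command", "arguments": {
  "steps": [0,0,0,0,0,0,0,0,0,0,0,0,0,0,0,0,0,0,0,0,0,0,0,0,0,0,0,0,0,0,0,0.02,0,0,0,0.05,0,0,0,0.08,0,0,0,0.11,0,0,0,0.14],
  "grip": 1
}}

```text
time: 10.82
ee_pos: [587.2, 251.9, 106.1]
eef_rot: [1.037, 2.964, -0.004]
ft_force: [-0.5, -5.6, 6.4]
opening: 8.7
grip_force: 30.0
```

```bash
python3 - <<'E'
from h import *
mv((586.3,252,102,0.01)); print(ctrl.get_state()['torque'])
E
```

```text
t10.8 p [587.2 251.9 106.1] yaw 0.897 q6 -0.60 F [-0.5 -5.6  6.4] op 8.7 gf 30.0
  -> [0.003, -0.002, 0.0164, 0.2825] rows>=8
[-1.13581473  0.36183076  0.22843201]
```

Call:
{"name": "arm_command", "arguments": {
  "steps": [0,0,0,0.03,0,0,0,0.06,0,0,0,0.09,0,0,0,0.12,0,0,0,0.15,0,0,0,0.18,0,0,0,0.21,0,0,0,0.24,0,0,0,0.265,0,0,0,0.282,0,0,0,0.282]
}}

```text
time: 11.73
ee_pos: [586.7, 251.6, 106.1]
eef_rot: [2.202, 2.237, -0.005]
ft_force: [-2.4, -6.1, 6.0]
opening: 9.9
grip_force: 33.7
```

```bash
python3 - <<'E'
from h import *
mv((439.2,330,165,1.37)); print(ctrl.get_state()['torque'])
E
```

```text
t11.7 p [586.7 251.6 106.1] yaw 0.016 q6 0.28 F [-2.4 -6.1  6. ] op 9.9 gf 33.7
  -> [0.3218, -0.5849, -0.2367, -0.431] rows>=11
[-1.2356397   0.5228396   0.66713569]
```

Screw b is home. Now screw d.

Call:
{"name": "arm_command", "arguments": {
  "steps": [0,0,0,0,0,0,0,0,0,0,-0.1,-0.03,0,0,-0.22,-0.07,0.08,-0.14,-0.25,-0.11,0.16,-0.28,-0.25,-0.15,0.24,-0.42,-0.25,-0.19,0.322,-0.585,-0.25,-0.23,0.322,-0.585,-0.25,-0.27,0.322,-0.585,-0.25,-0.31,0.322,-0.585,-0.25,-0.35,0.322,-0.585,-0.25,-0.39],
  "grip": 0.2
}}

```text
time: 12.73
ee_pos: [439.2, 333.2, 167.5]
eef_rot: [0.515, 3.099, 0.003]
ft_force: [0.6, 0.1, -0.4]
opening: 37.3
grip_force: 0.0
```

```bash
python3 - <<'E'
from h import *
f=grab('wrist','w4'); wings(f);mv((439.2,329.5,165,1.37),(439.2,329.5,102,1.37)); 
E
```

```text
a exp [447.3 241.2] ctr [446.5 245.1] len 35 wid 14 yaw -1.537 screw 1.623 408
b -
c exp [579.1 342.8] ctr [578.9 333.7] len 18 wid 11 yaw -1.270 screw 1.356 351
d exp [439.6 330.8] ctr [438.8 330.6] len 42 wid 15 yaw -0.202 screw 0.288 635
t12.8 p [439.4 333.  167.4] yaw 1.245 q6 -0.72 F [ 0.2  0.3 -0.3] op 37.9 gf 0.0
  -> [-0.0038, -0.0136, 0.0097, -0.0398] rows>=1
  -> [-0.0039, -0.014, 0.2617, -0.0398] rows>=2
```

Call:
{"name": "arm_command", "arguments": {
  "steps": [-0.004,-0.013,0,-0.04,-0.004,-0.013,0,-0.04,-0.004,-0.013,0.06,-0.04,-0.004,-0.013,0.16,-0.04,-0.004,-0.013,0.255,-0.04,-0.004,-0.013,0.255,-0.04,-0.004,-0.013,0.255,-0.04]
}}

```text
time: 13.37
ee_pos: [438.9, 328.5, 102.9]
eef_rot: [-0.335, -3.121, 0.002]
ft_force: [0.4, 0.8, -0.2]
opening: 37.7
grip_force: 0.0
```

Call:
{"name": "arm_command", "arguments": {
  "steps": [0,0,0,0,0,0,0,0,0,0,0,0,0,0,0,0,0,0,0,0,0,0,0,0,0,0,0,0,0,0,0,0.02,0,0,0,0.05,0,0,0,0.08,0,0,0,0.11,0,0,0,0.14],
  "grip": 1
}}

```text
time: 14.37
ee_pos: [439.9, 328.7, 104.6]
eef_rot: [1.009, 2.974, 0.001]
ft_force: [-0.4, -0.6, 5.7]
opening: 8.8
grip_force: 30.0
```

```bash
python3 - <<'E'
from h import *
mv((439.2,329.5,102,0.015)); print(ctrl.get_state()['torque'])
E
```

```text
t14.4 p [439.9 328.7 104.6] yaw 0.916 q6 -0.40 F [-0.4 -0.6  5.7] op 8.8 gf 30.0
  -> [0.0041, 0.0009, 0.0104, 0.2869] rows>=8
[-0.11785651  0.1741679   0.19783078]
```

Call:
{"name": "arm_command", "arguments": {
  "steps": [0,0,0,0.03,0,0,0,0.06,0,0,0,0.09,0,0,0,0.12,0,0,0,0.15,0,0,0,0.18,0,0,0,0.21,0,0,0,0.24,0,0,0,0.265,0,0,0,0.288,0,0,0,0.288]
}}

```text
time: 15.28
ee_pos: [439.2, 328.2, 104.6]
eef_rot: [2.204, 2.238, -0.001]
ft_force: [-2.0, -1.9, 5.7]
opening: 10.0
grip_force: 33.7
```

```bash
python3 - <<'E'
from h import *
mv((440,329,350,0.015)); print(ctrl.get_state()['torque'])
E
```

```text
t15.3 p [439.2 328.2 104.6] yaw 0.015 q6 0.50 F [-2.  -1.9  5.7] op 10.0 gf 33.7
  -> [0.0022, 0.0032, -0.9817, 0.0001] rows>=6
[-0.25329703  0.48014498  0.69228258]
```

All four screws reached the stop (torque 0.5–0.7 N m). Next is the plate.

Call:
{"name": "arm_command", "arguments": {
  "steps": [0,0,0,0,0,0,0,0,0,0,-0.14,0,0,0,-0.3,0,-0.1,0.1,-0.46,0,-0.2,0.2,-0.62,0,-0.3,0.3,-0.75,-0.04,-0.4,0.4,-0.8,-0.08,-0.5,0.5,-0.8,-0.12,-0.6,0.6,-0.8,-0.16,-0.7,0.7,-0.8,-0.2,-0.8,0.8,-0.8,-0.24],
  "grip": -1
}}

```text
time: 16.28
ee_pos: [644.3, 129.9, 303.9]
eef_rot: [1.225, 2.892, 0.001]
ft_force: [-0.1, -0.0, -0.2]
opening: 86.3
grip_force: 0.0
```

```bash
python3 - <<'E'
from h import *
mv((690,20,310,1.6));grab('top','top3'); wings(load('top3'));  print([b[:3] for b in blocks(load('top3'))if abs(b[3]-49)<2])
E
```

```text
t16.3 p [644.3 129.9 303.9] yaw 0.769 q6 -0.68 F [-0.1 -0.  -0.2] op 86.3 gf 0.0
  -> [-0.4431, -0.1745, -0.0244, -0.2644] rows>=7
a -
b exp [586.8 253.2] ctr [583.9 249.3] len 37 wid 10 yaw -1.399 screw 1.485 43
c exp [579.1 342.8] ctr [575.9 337.7] len 37 wid 8 yaw -1.432 screw 1.518 40
d -
[(array([ 581.8, -395.1]), -0.241, array([101.2,  51.8])), (array([ 480.8, -186.2]), -0.145, array([99.8, 50.3])), (array([466.1, 107.2]), 0.198, array([99.8, 50.3])), (array([ 410.4, -320.8]), 0.258, array([100.3,  50.5]))]
```

Call:
{"name": "arm_command", "arguments": {
  "steps": [-0.15,-0.06,0,-0.04,-0.3,-0.12,0,-0.08,-0.44,-0.17,0,-0.12,-0.44,-0.17,0,-0.16,-0.44,-0.17,0,-0.2,-0.44,-0.17,0,-0.24,-0.44,-0.17,0,-0.264,-0.44,-0.17,0,-0.264]
}}

```text
time: 17.0
ee_pos: [688.0, 22.9, 303.0]
eef_rot: [0.036, -3.14, -0.0]
ft_force: [-0.3, -0.1, -0.6]
opening: 94.1
grip_force: 0.0
```

```bash
python3 - <<'E'
from h import *
f=grab('wrist','w5'); wings(f); grab('top','top4'); mv()
print(proj(f,[[650,-150,6],[650,150,6],[466,107,50]]))
for b in blocks(f):
    if abs(b[3]-50)<4: print(b)
cv2.imwrite('pics/w5b.png',cv2.resize(f['img'][:,:,::-1],(800,500)))
E
```

```text
a -
b exp [586.8 253.2] ctr [587.9 251.3] len 43 wid 15 yaw -1.405 screw 1.491 373
c exp [579.1 342.8] ctr [579.7 341.6] len 44 wid 15 yaw -1.422 screw 1.508 500
d -
t17.1 p [688.   23.1 303.2] yaw 1.591 q6 -1.66 F [-0.3 -1.1 -0.4] op 93.9 gf 0.0
[[204.59281474 142.64362201]
 [393.96376331 146.9822484 ]
 [382.47357961   3.84437879]]
(array([ 498.1, -186.9]), -0.141, array([67.2, 50.4]), 50.2, (156, 26), array([ 499.1, -186.6]))
(array([486.8, 112.5]), 0.191, array([58.8, 48.5]), 50.5, (385, 22), array([488. , 112.2]))
(array([ 583.6, -387.4]), -0.232, array([99.8, 35.8]), 50.0, (13, 88), array([ 582.1, -387.4]))
```

View pics/w5b.png

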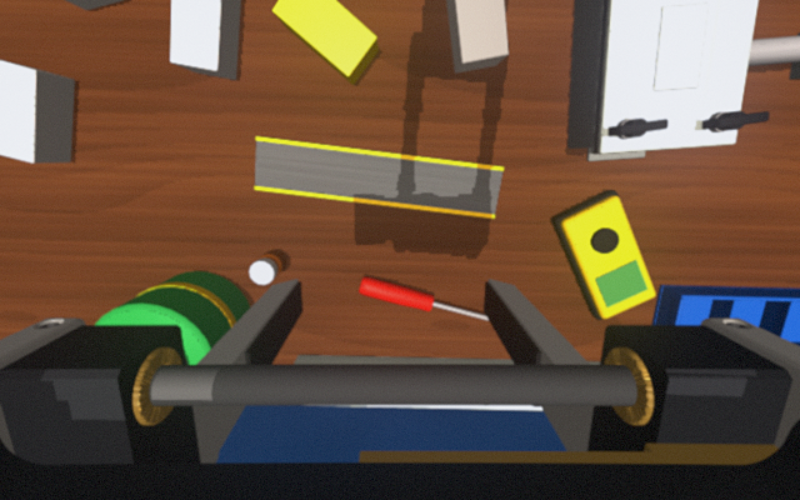

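The plate corners are at (255,137), (503,167), (495,217) and (254,189). I'll fit the yellow edges in the wrist, top and scene views.

```bash
cat >> h.py <<'E'
def plate(f,z=6):
    X=cloud(f); im=cv2.GaussianBlur(f['img'],(0,0),0.6).astype(int)
    m=(im[...,0]>110)&(im[...,1]>90)&(im[...,2]<0.6*im[...,0])&(im[...,1]>0.75*im[...,0])&(X[...,2]<14)&(abs(X[...,0]-651)<60)&(abs(X[...,1]-3)<175)
    vv,uu=np.nonzero(m); P=onz(f,np.c_[uu,vv],z)[:,:2]
    c,d,a=cv2.minAreaRect(P.astype(np.float32)); return np.round(c,1),np.round(d,1),round(a,2),len(P), np.nanmedian(X[...,2][m]).round(1)
E
python3 - <<'E'
from h import *
for n in('w5','top4','top0','scene0'): print(n,*plate(load(n)))
print(onz(load('w5'),np.array([(255,137),(503,167),(495,217),(254,189)])*.8,6).round(1)[:,:2])
E
```

```text
w5 [646.1   4.9] [312.1  68.7] 84.54 1753 6.5
top4 [644.6   3.3] [314.6  74.1] 84.98 639 4.0
top0 [645.2   3.1] [314.6  74.1] 84.68 737 4.0
scene0 [647.2   5.9] [312.2  71.4] 84.44 629 3.5
[[ 599.9 -147.5]
 [ 629.   161.4]
 [ 692.5  157.1]
 [ 663.5 -153.1]]
```

```bash
python3 - <<'E'
from h import *
mv((466.6,107.2,110,1.764),(466.6,107.2,9,1.764))
E
```

```text
t17.1 p [688.   23.1 303.2] yaw 1.591 q6 -1.66 F [-0.3 -1.1 -0.4] op 93.9 gf 0.0
  -> [0.8779, 0.3538, 0.7735, -0.0551] rows>=8
  -> [0.8776, 0.3537, 1.1775, -0.0551] rows>=10
```

Call:
{"name": "arm_command", "arguments": {
  "steps": [0.44,0.18,0.3,-0.03,0.878,0.354,0.77,-0.055,0.878,0.354,0.77,-0.055,0.878,0.354,0.77,-0.055,0.878,0.354,0.77,-0.055,0.878,0.354,0.77,-0.055,0.878,0.354,0.77,-0.055,0.878,0.354,0.77,-0.055,0.878,0.354,0.77,-0.055,0.878,0.354,0.77,-0.055,0.878,0.354,0.77,-0.055]
}}

```text
time: 18.02
ee_pos: [469.4, 106.5, 112.6]
eef_rot: [-0.305, 3.122, -0.0]
ft_force: [0.5, 0.5, 1.0]
opening: 94.0
grip_force: 0.0
```

```bash
python3 - <<'E'
from h import *
mv((466.6,107.2,9,1.764))
f=grab('wrist','w6')
for b in blocks(f):
    if abs(b[3]-50)<4: print(b)
E
```

```text
t18.0 p [469.4 106.5 112.6] yaw 1.765 q6 -1.69 F [0.5 0.5 1. ] op 94.0 gf 0.0
  -> [0.012, 0.0054, 0.4142, 0.0005] rows>=3
(array([466.6, 108.2]), 0.183, array([98.8, 49. ]), 50.3, (316, 201), array([464.2, 107.8]))
```

Call:
{"name": "arm_command", "arguments": {
  "steps": [0.012,0.006,0.15,0,0.012,0.006,0.3,0,0.012,0.006,0.414,0,0.012,0.006,0.414,0,0.012,0.006,0.414,0]
}}

```text
time: 18.48
ee_pos: [464.4, 107.0, 7.5]
eef_rot: [0.305, -3.126, -0.0]
ft_force: [0.0, -0.6, -0.5]
opening: 94.1
grip_force: 0.0
```

Call:
{"name": "arm_command", "arguments": {
  "steps": [0,0,0,0,0,0,0,0,0,0,0,0,0,0,0,0,0,0,0,0,0,0,0,0,0,0,0,0],
  "grip": 1
}}

```text
time: 19.07
ee_pos: [463.5, 107.4, 8.1]
eef_rot: [-0.306, 3.126, 0.0]
ft_force: [-0.3, 0.4, -0.5]
opening: 50.8
grip_force: 0.0
```

```bash
python3 - <<'E'
from h import *
mv((466.6,107.2,90,1.764),(656,105.1,90,-0.096),(656,105.1,18,-0.096))
E
```

```text
t19.1 p [463.5 107.4   8.1] yaw 1.766 q6 -1.69 F [-0.3  0.4 -0.5] op 50.8 gf 0.0
  -> [-0.0121, -0.0032, -0.3277, 0.0007] rows>=2
  -> [-0.7537, -0.1586, -0.3272, -0.4072] rows>=11
  -> [-0.7535, -0.1586, -0.0392, -0.4072] rows>=11
```

Call:
{"name": "arm_command", "arguments": {
  "steps": [0,0,0,0,0,0,0,0,0,0,0,0,0,0,-0.1,0,0,0,-0.22,0.03,-0.1,-0.02,-0.33,0.07,-0.22,-0.04,-0.36,0.11,-0.34,-0.06,-0.36,0.15,-0.46,-0.09,-0.36,0.19,-0.58,-0.11,-0.36,0.23,-0.7,-0.13,-0.36,0.27,-0.757,-0.147,-0.36,0.31]
}}

```text
time: 20.07
ee_pos: [659.7, 108.2, 96.3]
eef_rot: [1.194, 2.904, 0.002]
ft_force: [-0.7, -0.4, -2.7]
opening: 49.7
grip_force: 30.0
```

```bash
python3 - <<'E'
from h import *
mv((656.3,108,98,-0.096),(656.3,108,30,-0.096))
E
```

```text
t20.1 p [659.7 108.2  96.3] yaw 0.791 q6 -0.73 F [-0.7 -0.4 -2.7] op 49.7 gf 30.0
  -> [0.0089, -0.0102, -0.0069, 0.2822] rows>=8
  -> [0.0091, -0.0106, 0.2651, 0.2822] rows>=8
```

Call:
{"name": "arm_command", "arguments": {
  "steps": [0,0,0,0.04,0,0,0,0.08,0,0,0,0.12,0,0,0,0.16,0,0,0,0.2,0,0,0.05,0.24,0,0,0.12,0.282,0,0,0.2,0.282,0,0,0.2,0.282,0,0,0.2,0.282,0,0,0.2,0.282]
}}

```text
time: 20.98
ee_pos: [656.5, 108.1, 47.9]
eef_rot: [-2.317, -2.121, -0.0]
ft_force: [0.1, -0.4, -2.2]
opening: 49.7
grip_force: 30.0
```

```bash
python3 - <<'E'
from h import *
mv((656.3,108,16,-0.096),(656.3,108,13.5,-0.096))
f=grab('wrist','w7')
for b in blocks(f): 
    if 45<b[3]<130: print(b)
E
```

```text
t21.0 p [656.5 108.1  47.9] yaw -0.088 q6 0.15 F [ 0.1 -0.4 -2.2] op 49.7 gf 30.0
  -> [-0.0005, -0.0007, 0.1274, 0.0024] rows>=1
  -> [-0.0005, -0.0007, 0.1374, 0.0024] rows>=1
(array([571.3, 234.3]), 0.088, array([64.7, 10.6]), 92.3, (53, 10), array([563.1, 232. ]))
(array([658.9, 125.9]), 1.481, array([60.2, 49.5]), 90.1, (314, 231), array([659. , 127.2]))
(array([653.5,  66.5]), -0.088, array([49.7, 18.9]), 90.0, (313, 338), array([653.5,  66.6]))
```

Call:
{"name": "arm_command", "arguments": {
  "steps": [0,0,0.06,0.0025,0,0,0.12,0.0025,0,0,0.134,0.0025,0,0,0.134,0.0025,0,0,0.134,0.0025]
}}

```text
time: 21.45
ee_pos: [657.0, 108.2, 15.3]
eef_rot: [2.325, 2.111, 0.002]
ft_force: [-0.7, -0.1, -2.0]
opening: 49.8
grip_force: 30.0
```

Call:
{"name": "arm_command", "arguments": {
  "steps": [0,0,0,0,0,0,0,0,0,0,0,0,0,0,0,0,0,0,-0.15,0,0,0,-0.32,0,0,0,-0.48,0,0,0,-0.64,0,0,0,-0.64,0,0,0,-0.64,0],
  "grip": -1
}}

```text
time: 22.28
ee_pos: [658.1, 108.2, 178.0]
eef_rot: [2.323, 2.108, 0.009]
ft_force: [-1.0, -0.4, -0.3]
opening: 94.0
grip_force: 0.0
```

```bash
cat >> h.py <<'E'
def bl(*n):
    for k in n:
        f=grab(k,k+'_l'); print(k)
        for b in blocks(f):
            if 45<b[3]<65 or 95<b[3]<115: 
                if abs(b[0][1])<450: print('  ',*b[:4],b[5])
E
python3 - <<'E'
from h import *
mv((480.9,-186.5,170,1.42)); bl('top','wrist')
E
```

```text
t22.3 p [658.1 108.2 178. ] yaw -0.097 q6 0.16 F [-1.  -0.4 -0.3] op 94.0 gf 0.0
  -> [-1.2418, -0.592, 0.0262, -0.4828] rows>=13
top
   [654.3  86. ] 1.469 [61.7 49.9] 55.2 [655.1  84.7]
   [ 581.5 -395.2] -0.241 [101.9  51.5] 48.8 [ 581.5 -395.6]
   [ 480.7 -186.1] -0.151 [99.9 50.5] 49.2 [ 480.8 -185.9]
   [ 410.4 -320.8] 0.26 [100.3  50.4] 49.2 [ 410.5 -320.6]
wrist
   [657.3 106.4] 1.48 [98.4 48.5] 56.2 [657.5 108.1]
```

Call:
{"name": "arm_command", "arguments": {
  "steps": [-0.12,-0.05,0,-0.04,-0.26,-0.12,0,-0.08,-0.4,-0.18,0,-0.12,-0.54,-0.25,0,-0.16,-0.68,-0.32,0,-0.2,-0.82,-0.39,0,-0.24,-0.95,-0.45,0,-0.28,-0.95,-0.592,0,-0.32,-0.95,-0.592,0,-0.36,-0.95,-0.592,0,-0.4,-0.95,-0.592,0,-0.44,-0.95,-0.592,0,-0.483]
}}

```text
time: 23.38
ee_pos: [484.2, -113.7, 172.1]
eef_rot: [-0.286, -3.124, -0.002]
ft_force: [-0.5, -0.2, 0.1]
opening: 93.9
grip_force: 0.0
```

```bash
python3 - <<'E'
from h import *
mv((481.2,-186.7,120,1.42))
E
```

```text
t23.4 p [ 484.2 -113.7  172.1] yaw 1.388 q6 -1.76 F [-0.5 -0.2  0.1] op 93.9 gf 0.0
  -> [-0.0423, -0.2895, 0.2078, -0.0102] rows>=3
```

Call:
{"name": "arm_command", "arguments": {
  "steps": [-0.042,-0.145,0.1,-0.01,-0.042,-0.29,0.2,-0.01,-0.042,-0.29,0.2,-0.01,-0.042,-0.29,0.2,-0.01,-0.042,-0.29,0.2,-0.01,-0.042,-0.29,0.2,-0.01]
}}

```text
time: 23.88
ee_pos: [482.7, -186.2, 124.1]
eef_rot: [-0.246, -3.132, -0.002]
ft_force: [-0.1, 0.0, 0.2]
opening: 94.2
grip_force: 0.0
```

```bash
python3 - <<'E'
from h import *
bl('wrist'); mv((481.2,-186.7,9,1.424))
E
```

```text
wrist
   [ 411.8 -320.9] 0.259 [99.5 50.1] 50.2 [ 409.5 -321.2]
   [ 481.4 -185.2] -0.146 [98.5 49. ] 50.3 [ 479.2 -185. ]
t23.9 p [ 483.  -186.2  124.6] yaw 1.415 q6 -1.92 F [ 0.3  0.9 -0.3] op 93.9 gf 0.0
  -> [0.0068, -0.0033, 0.4622, -0.0029] rows>=3
```

Call:
{"name": "arm_command", "arguments": {
  "steps": [0.005,-0.003,0.15,-0.003,0.005,-0.003,0.3,-0.003,0.005,-0.003,0.462,-0.003,0.005,-0.003,0.462,-0.003,0.005,-0.003,0.462,-0.003,0.005,-0.003,0.462,-0.003]
}}

```text
time: 24.43
ee_pos: [483.0, -187.9, 10.6]
eef_rot: [0.23, 3.13, -0.002]
ft_force: [0.5, 0.2, 0.3]
opening: 93.8
grip_force: 0.0
```

Call:
{"name": "arm_command", "arguments": {
  "steps": [0,0,0,0,0,0,0,0,0,0,0,0,0,0,0,0,0,0,0,0,0,0,0,0,0,0,0,0,0,0,0,0,0,0,0,0],
  "grip": 1
}}

```text
time: 25.18
ee_pos: [481.3, -187.4, 8.9]
eef_rot: [0.232, 3.133, 0.001]
ft_force: [-0.1, 2.4, 3.0]
opening: 49.8
grip_force: 30.0
```

```bash
python3 - <<'E'
from h import *
p,R,y,s=pose(); print('block in tool',R.T@(np.array([480.8,-186.3,25])-p))
mv((481.2,-186.7,100,1.424),(647.2,3.6,100,-0.096))
E
```

```text
block in tool [  0.6860135    0.98919826 -16.13762306]
t25.2 p [ 481.3 -187.4    8.9] yaw 1.423 q6 -1.93 F [-0.1  2.4  3. ] op 49.8 gf 30.0
  -> [0.0009, 0.0028, -0.3646, -0.0003] rows>=3
  -> [-0.5437, 0.8535, -0.3639, 0.4835] rows>=13
```

Call:
{"name": "arm_command", "arguments": {
  "steps": [0,0,-0.12,0,0,0,-0.24,0.04,0,0,-0.36,0.08,-0.08,0.13,-0.36,0.12,-0.16,0.26,-0.36,0.16,-0.24,0.39,-0.36,0.2,-0.33,0.52,-0.36,0.24,-0.42,0.66,-0.36,0.28,-0.5,0.78,-0.36,0.32,-0.544,0.85,-0.36,0.36,-0.544,0.85,-0.36,0.4,-0.544,0.85,-0.36,0.44]
}}

```text
time: 26.18
ee_pos: [647.3, 4.0, 97.0]
eef_rot: [-2.133, -2.305, 0.003]
ft_force: [-0.7, 0.5, -3.0]
opening: 50.0
grip_force: 30.0
```

```bash
python3 - <<'E'
from h import *
mv((647.1,2.9,40,-0.096))
E
```

```text
t26.2 p [647.3   4.   97. ] yaw 0.077 q6 -0.18 F [-0.7  0.5 -3. ] op 50.0 gf 30.0
  -> [-0.0043, -0.0005, 0.2279, 0.0552] rows>=2
```

Call:
{"name": "arm_command", "arguments": {
  "steps": [-0.004,0,0,0.04,-0.004,0,0,0.055,-0.004,0,0.06,0.055,-0.004,0,0.14,0.055,-0.004,0,0.22,0.055,-0.004,0,0.22,0.055,-0.004,0,0.22,0.055,-0.004,0,0.22,0.055]
}}

```text
time: 26.85
ee_pos: [647.5, 1.3, 44.0]
eef_rot: [2.321, 2.117, 0.0]
ft_force: [0.1, 0.3, -2.8]
opening: 49.9
grip_force: 30.0
```

```bash
python3 - <<'E'
from h import *
mv((647.1,2.9,15.5,-0.096)); bl('top')
E
```

```text
t26.9 p [647.5   1.3  44. ] yaw -0.092 q6 -0.01 F [ 0.1  0.3 -2.8] op 49.9 gf 30.0
  -> [0.0061, -0.0024, 0.114, 0.0013] rows>=1
top
   [659.8 142.4] -0.109 [50.  25.7] 56.0 [661.1 143.3]
   [653.5  79.7] -0.088 [49.6 47.8] 55.3 [653.   79.1]
   [ 581.5 -395.2] -0.237 [101.7  51.6] 49.1 [ 581.8 -395.1]
   [ 410.4 -320.8] 0.26 [100.3  50.4] 48.9 [ 410.4 -320.9]
```

Call:
{"name": "arm_command", "arguments": {
  "steps": [0.006,-0.001,0,0.001,0.006,-0.001,0.05,0.001,0.006,-0.001,0.1,0.001,0.006,-0.001,0.116,0.001,0.006,-0.001,0.116,0.001,0.006,-0.001,0.116,0.001]
}}

```text
time: 27.4
ee_pos: [647.6, 3.0, 15.6]
eef_rot: [2.324, 2.112, 0.002]
ft_force: [-0.2, 0.5, -2.7]
opening: 50.0
grip_force: 30.0
```

Call:
{"name": "arm_command", "arguments": {
  "steps": [0,0,0,0,0,0,0,0,0,0,0,0,0,0,0,0,0,0,-0.15,0,0,0,-0.32,0,0,0,-0.48,0,0,0,-0.64,0,0,0,-0.64,0,0,0,-0.64,0],
  "grip": -1
}}

```text
time: 28.23
ee_pos: [649.0, 2.8, 178.4]
eef_rot: [2.321, 2.11, 0.008]
ft_force: [0.1, 0.8, -0.6]
opening: 94.1
grip_force: 0.0
```

```bash
python3 - <<'E'
from h import *
bl('top','wrist'); mv((410.6,-321.4,170,-1.3)); f=load('wrist_l')
cv2.imwrite('pics/w8.png',cv2.resize(f['img'][100:350,180:460,::-1],None,fx=2.4,fy=2.4))
E
```

```text
top
   [654.8  95.9] 1.452 [78.2 50.5] 55.7 [655.9  98. ]
   [ 581.9 -395.3] -0.241 [101.1  51.5] 48.9 [ 581.5 -395.4]
   [ 410.4 -320.8] 0.26 [100.3  50.4] 49.1 [ 409.8 -320.7]
wrist
   [657.3 106.3] 1.476 [97.3 49.6] 56.4 [657.6 108.7]
   [648.5   4.3] 1.476 [97.8 48.8] 56.2 [648.4   6.1]
t28.3 p [646.3   3.1 174.1] yaw -0.095 q6 -0.01 F [ 0.1 -0.8  0.2] op 94.0 gf 0.0
  -> [-1.3816, -0.8151, 0.0171, 0.3835] rows>=10
```

View pics/w8.png

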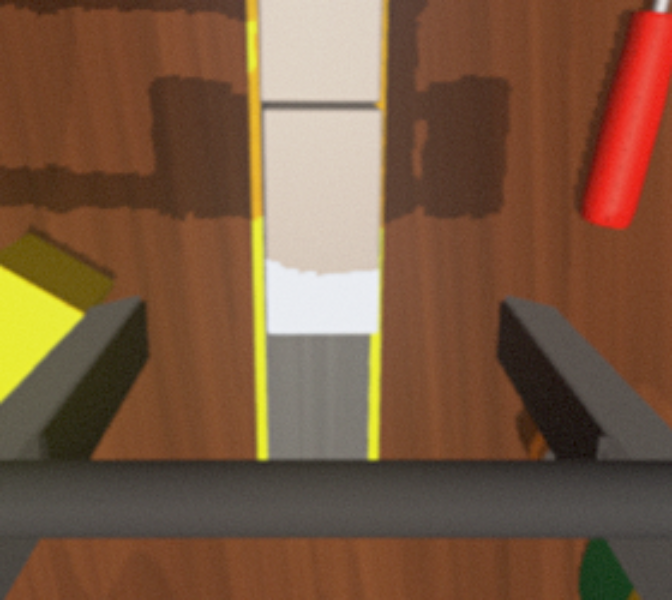

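The crop shows the two placed blocks in line, with a narrow joint at crop (320,105).

Call:
{"name": "arm_command", "arguments": {
  "steps": [-0.12,-0.06,0,0.04,-0.25,-0.13,0,0.08,-0.38,-0.2,0,0.12,-0.51,-0.27,0,0.16,-0.64,-0.34,0,0.2,-0.77,-0.4,0,0.24,-0.9,-0.47,0,0.28,-1,-0.56,0,0.32,-1,-0.68,0,0.36,-1,-0.81,0,0.387,-1,-0.81,0,0.387]
}}

```text
time: 29.25
ee_pos: [414.3, -224.3, 172.0]
eef_rot: [-3.11, -0.398, 0.014]
ft_force: [-1.0, 0.2, 0.3]
opening: 93.6
grip_force: 0.0
```

```bash
python3 - <<'E'
from h import *
mv((411,-321.6,120,-1.311))
E
```

```text
t29.2 p [ 414.3 -224.3  172. ] yaw -1.316 q6 0.67 F [-1.   0.2  0.3] op 93.6 gf 0.0
  -> [-0.1091, 0.3751, 0.206, -0.0017] rows>=3
```

Call:
{"name": "arm_command", "arguments": {
  "steps": [-0.05,0.18,0.1,0,-0.109,0.375,0.2,-0.002,-0.109,0.375,0.2,-0.002,-0.109,0.375,0.2,-0.002,-0.109,0.375,0.2,-0.002,-0.109,0.375,0.2,-0.002,-0.109,0.375,0.2,-0.002]
}}

```text
time: 29.83
ee_pos: [419.5, -322.9, 124.6]
eef_rot: [-3.112, -0.418, 0.0]
ft_force: [-0.2, 0.2, 0.7]
opening: 93.7
grip_force: 0.0
```

```bash
python3 - <<'E'
from h import *
bl('wrist','top'); mv((411,-321.6,9,-1.311))
E
```

```text
wrist
   [ 577.4 -393.7] -0.235 [89.7 49.8] 50.2 [ 572.8 -393.9]
   [ 412.5 -321.4] 0.262 [98.2 49.3] 50.3 [ 414.6 -320.9]
top
   [651.8  54.7] 1.481 [202.9  51. ] 55.3 [651.8  54. ]
   [ 581.5 -395. ] -0.236 [101.7  51.9] 49.0 [ 580.9 -394.9]
t29.9 p [ 419.8 -323.1  125.1] yaw -1.303 q6 0.52 F [-0.   0.5  0.4] op 94.1 gf 0.0
  -> [-0.0324, -0.0153, 0.4645, 0.0025] rows>=3
```

Call:
{"name": "arm_command", "arguments": {
  "steps": [-0.03,-0.012,0,0.002,-0.03,-0.012,0.15,0.002,-0.03,-0.012,0.3,0.002,-0.03,-0.012,0.462,0.002,-0.03,-0.012,0.462,0.002,-0.03,-0.012,0.462,0.002,-0.03,-0.012,0.462,0.002]
}}

```text
time: 30.52
ee_pos: [412.3, -324.1, 10.9]
eef_rot: [3.113, 0.407, 0.002]
ft_force: [0.9, -0.8, 0.3]
opening: 94.1
grip_force: 0.0
```

Call:
{"name": "arm_command", "arguments": {
  "steps": [0,0,0,0,0,0,0,0,0,0,0,0,0,0,0,0,0,0,0,0,0,0,0,0,0,0,0,0,0,0,0,0,0,0,0,0],
  "grip": 1
}}

```text
time: 31.27
ee_pos: [411.2, -322.9, 9.3]
eef_rot: [-3.114, -0.407, 0.0]
ft_force: [-1.1, 1.7, 4.1]
opening: 49.5
grip_force: 30.0
```

```bash
python3 - <<'E'
from h import *
p,R,y,s=pose(); b=R.T@(np.array([411.9,-322.3,25])-p);print('block in tool',b)
mv((637.5-.096*b[0],-97.9-b[0],100,-0.096))
E
```

```text
block in tool [  0.79849342  -0.45909796 -15.72822132]
t31.3 p [ 411.2 -322.9    9.3] yaw -1.311 q6 0.51 F [-1.1  1.7  4.1] op 49.5 gf 30.0
  -> [1.1047, -0.6348, -0.3625, -0.3868] rows>=10
```

Call:
{"name": "arm_command", "arguments": {
  "steps": [0,0,-0.12,0,0,0,-0.24,0,0,0,-0.36,-0.03,0.12,-0.07,-0.36,-0.07,0.25,-0.14,-0.36,-0.11,0.38,-0.22,-0.36,-0.15,0.51,-0.29,-0.36,-0.19,0.64,-0.37,-0.36,-0.23,0.77,-0.44,-0.36,-0.27,0.9,-0.52,-0.36,-0.31,0.98,-0.6,-0.36,-0.35,0.98,-0.63,-0.36,-0.387]
}}

```text
time: 32.27
ee_pos: [611.2, -104.2, 98.1]
eef_rot: [-2.315, -2.124, -0.005]
ft_force: [-0.8, 0.2, -2.8]
opening: 49.9
grip_force: 30.0
```

```bash
python3 - <<'E'
from h import *
mv((637.4,-98.7,100,-0.096),(637.4,-98.7,40,-0.096))
E
```

```text
t32.3 p [ 611.2 -104.2   98.1] yaw -0.086 q6 -0.20 F [-0.8  0.2 -2.8] op 49.9 gf 30.0
  -> [0.031, 0.1026, -0.0074, 0.0032] rows>=1
  -> [0.0304, 0.1022, 0.2326, 0.0032] rows>=2
```

Call:
{"name": "arm_command", "arguments": {
  "steps": [0.028,0.102,0,0.003,0.028,0.102,0,0.003,0.028,0.102,0.08,0.003,0.028,0.102,0.16,0.003,0.028,0.102,0.22,0.003,0.028,0.102,0.22,0.003,0.028,0.102,0.22,0.003,0.028,0.102,0.22,0.003]
}}

```text
time: 32.93
ee_pos: [634.3, -104.0, 44.7]
eef_rot: [2.334, 2.101, 0.001]
ft_force: [0.0, -0.3, -2.0]
opening: 49.8
grip_force: 30.0
```

```bash
python3 - <<'E'
from h import *
mv((637.4,-98.7,16,-0.096))
E
```

```text
t32.9 p [ 634.3 -104.    44.7] yaw -0.105 q6 -0.17 F [ 0.  -0.3 -2. ] op 49.8 gf 30.0
  -> [0.0224, 0.0101, 0.1147, -0.0029] rows>=1
```

Call:
{"name": "arm_command", "arguments": {
  "steps": [0.02,0.01,0,-0.003,0.02,0.01,0,-0.003,0.02,0.01,0.04,-0.003,0.02,0.01,0.08,-0.003,0.02,0.01,0.08,-0.003,0.02,0.01,0.08,-0.003]
}}

```text
time: 33.43
ee_pos: [635.6, -98.6, 22.9]
eef_rot: [-2.323, -2.112, 0.002]
ft_force: [0.2, 0.9, -3.6]
opening: 49.9
grip_force: 30.0
```

```bash
python3 - <<'E'
from h import *
mv((637.4,-98.7,15.6,-0.096))
E
```

```text
t33.4 p [635.6 -98.6  22.9] yaw -0.095 q6 -0.17 F [ 0.2  0.9 -3.6] op 49.9 gf 30.0
  -> [0.0003, 0.0071, 0.0291, 0.0003] rows>=1
```

Call:
{"name": "arm_command", "arguments": {
  "steps": [0,0.006,0,0,0,0.006,0.015,0,0,0.006,0.03,0,0,0.006,0.03,0,0,0.006,0.03,0]
}}

```text
time: 33.85
ee_pos: [638.0, -99.0, 16.4]
eef_rot: [-2.324, -2.113, 0.001]
ft_force: [-0.1, -0.1, -2.3]
opening: 50.0
grip_force: 30.0
```

Call:
{"name": "arm_command", "arguments": {
  "steps": [0,0,0,0,0,0,0,0,0,0,0,0,0,0,0,0,0,0,-0.15,0,0,0,-0.32,0,0,0,-0.48,0,0,0,-0.64,0,0,0,-0.64,0,0,0,-0.64,0],
  "grip": -1
}}

```text
time: 34.68
ee_pos: [640.1, -99.5, 180.4]
eef_rot: [2.32, 2.109, 0.006]
ft_force: [0.5, 1.2, 0.3]
opening: 94.0
grip_force: 0.0
```

```bash
python3 - <<'E'
from h import *
bl('wrist','top'); mv((581.7,-395,170,1.33),(581.7,-395,170,-1.81))
E
```

```text
wrist
   [653.3  68.2] -0.093 [49.3 22.6] 56.4 [653.4  68.3]
   [647.9   4. ] 1.477 [98.  49.4] 56.4 [648.3   6.6]
   [638.4 -97.5] 1.479 [98.2 48. ] 56.3 [638.6 -95.7]
   [ 757. -132.] -0.097 [29.2 27.8] 58.1 [ 757.3 -131.7]
top
   [654.2  84.6] 1.481 [142.7  51.5] 55.6 [654.6  85.1]
   [644. -32.] -0.087 [48.7 27.7] 54.9 [642.3 -32.8]
   [ 581.5 -395.3] -0.241 [101.7  51.1] 49.1 [ 581.6 -395.9]
t34.8 p [637.6 -98.9 176.1] yaw -0.095 q6 -0.17 F [-0.2 -0.2 -0.6] op 94.2 gf 0.0
  -> [-1.2003, -0.1097, 0.0241, -0.4537] rows>=12
  -> [-1.2003, -0.1097, 0.0241, -0.4542] rows>=12
```

Call:
{"name": "arm_command", "arguments": {
  "steps": [-0.1,-0.01,0,-0.04,-0.2,-0.02,0,-0.08,-0.32,-0.03,0,-0.12,-0.44,-0.04,0,-0.16,-0.56,-0.05,0,-0.2,-0.68,-0.06,0,-0.24,-0.8,-0.07,0,-0.28,-0.9,-0.08,0,-0.32,-0.98,-0.09,0,-0.36,-0.98,-0.11,0,-0.4,-0.98,-0.11,0,-0.44,-0.98,-0.11,0,-0.454]
}}

```text
time: 35.78
ee_pos: [585.9, -340.3, 173.6]
eef_rot: [-0.37, -3.115, -0.004]
ft_force: [0.3, 0.1, 0.3]
opening: 93.9
grip_force: 0.0
```

```bash
python3 - <<'E'
from h import *
mv((582.2,-395.8,120,1.33))
E
```

```text
t35.8 p [ 585.9 -340.3  173.6] yaw 1.335 q6 -1.96 F [0.3 0.1 0.3] op 93.9 gf 0.0
  -> [-0.0386, -0.2199, 0.2136, 0.0015] rows>=2
```

Call:
{"name": "arm_command", "arguments": {
  "steps": [-0.038,-0.11,0.1,0.001,-0.038,-0.22,0.21,0.001,-0.038,-0.22,0.21,0.001,-0.038,-0.22,0.21,0.001,-0.038,-0.22,0.21,0.001,-0.038,-0.22,0.21,0.001,-0.038,-0.22,0.21,0.001]
}}

```text
time: 36.37
ee_pos: [584.5, -395.3, 125.2]
eef_rot: [0.379, 3.117, -0.001]
ft_force: [-0.4, -0.5, 0.7]
opening: 94.0
grip_force: 0.0
```

```bash
python3 - <<'E'
from h import *
bl('wrist'); mv((582.2,-395.8,9,1.33))
E
```

```text
wrist
   [ 582.2 -394.9] -0.233 [99.5 49.4] 50.2 [ 579.9 -394.4]
   [ 634.4 -135.2] -0.087 [50.1 28.6] 56.4 [ 634.7 -136. ]
t36.4 p [ 584.6 -395.3  125.4] yaw 1.329 q6 -2.02 F [ 0.2  0.5 -0.7] op 94.0 gf 0.0
  -> [0.0095, -0.004, 0.4657, -0.0003] rows>=3
```

Call:
{"name": "arm_command", "arguments": {
  "steps": [0.01,-0.005,0,-0.001,0.01,-0.005,0.15,-0.001,0.01,-0.005,0.3,-0.001,0.01,-0.005,0.463,-0.001,0.01,-0.005,0.463,-0.001,0.01,-0.005,0.463,-0.001,0.01,-0.005,0.463,-0.001]
}}

```text
time: 37.0
ee_pos: [581.9, -397.2, 10.5]
eef_rot: [0.375, 3.117, -0.002]
ft_force: [0.5, 0.1, -0.4]
opening: 94.1
grip_force: 0.0
```

Call:
{"name": "arm_command", "arguments": {
  "steps": [0,0,0,0,0,0,0,0,0,0,0,0,0,0,0,0,0,0,0,0,0,0,0,0,0,0,0,0,0,0,0,0,0,0,0,0],
  "grip": 1
}}

```text
time: 37.75
ee_pos: [581.1, -396.4, 8.6]
eef_rot: [0.376, 3.119, 0.001]
ft_force: [0.8, 1.3, 1.2]
opening: 49.7
grip_force: 30.0
```

```bash
python3 - <<'E'
from h import *
p,R,y,s=pose(); b=R.T@(np.array([581.6,-396,25])-p);print('block in tool',b)
mv((642.5-.096*b[0],-47.1-b[0],150,-0.096))
E
```

```text
block in tool [ -0.39719616   0.48203193 -16.41967954]
t37.8 p [ 581.1 -396.4    8.6] yaw 1.331 q6 -2.03 F [0.8 1.3 1.2] op 49.7 gf 30.0
  -> [0.0935, 1.4173, -0.565, 0.4542] rows>=12
```

Call:
{"name": "arm_command", "arguments": {
  "steps": [0,0,-0.12,0,0,0,-0.24,0.03,0,0.05,-0.38,0.07,0.01,0.16,-0.5,0.11,0.02,0.27,-0.6,0.15,0.03,0.38,-0.6,0.19,0.04,0.5,-0.6,0.23,0.05,0.62,-0.6,0.27,0.06,0.74,-0.6,0.31,0.07,0.86,-0.6,0.35,0.09,0.98,-0.6,0.39,0.09,1,-0.6,0.43]
}}

```text
time: 38.75
ee_pos: [617.7, -142.7, 157.5]
eef_rot: [-2.236, -2.2, -0.002]
ft_force: [0.3, -0.4, -2.4]
opening: 49.9
grip_force: 30.0
```

```bash
python3 - <<'E'
from h import *
mv((642.8,-46.9,130,-0.096),(642.8,-46.9,90,-0.096))
E
```

```text
t38.8 p [ 617.7 -142.7  157.5] yaw -0.016 q6 -0.32 F [ 0.3 -0.4 -2.4] op 49.9 gf 30.0
  -> [0.3843, 0.0946, 0.1114, 0.0255] rows>=3
  -> [0.3835, 0.095, 0.2714, 0.0255] rows>=3
```

Call:
{"name": "arm_command", "arguments": {
  "steps": [0.12,0.03,0,0.025,0.24,0.06,0,0.025,0.375,0.095,0,0.025,0.375,0.095,0.08,0.025,0.375,0.095,0.18,0.025,0.375,0.095,0.25,0.025,0.375,0.095,0.25,0.025,0.375,0.095,0.25,0.025,0.375,0.095,0.25,0.025]
}}

```text
time: 39.5
ee_pos: [644.1, -55.3, 96.6]
eef_rot: [2.321, 2.116, 0.001]
ft_force: [-0.2, 1.0, -2.5]
opening: 49.6
grip_force: 30.0
```

```bash
python3 - <<'E'
from h import *
mv((642.8,-46.9,75,-0.096),(642.8,-46.9,65.5,-0.096))
E
```

```text
t39.5 p [644.1 -55.3  96.6] yaw -0.092 q6 -0.10 F [-0.2  1.  -2.5] op 49.6 gf 30.0
  -> [0.033, -0.0085, 0.0863, 0.0013] rows>=1
  -> [0.033, -0.0085, 0.1243, 0.0013] rows>=1
```

Call:
{"name": "arm_command", "arguments": {
  "steps": [0.032,-0.006,0,0.001,0.032,-0.006,0,0.001,0.032,-0.006,0.04,0.001,0.032,-0.006,0.08,0.001,0.032,-0.006,0.08,0.001,0.032,-0.006,0.08,0.001,0.032,-0.006,0.08,0.001]
}}

```text
time: 40.08
ee_pos: [642.7, -47.0, 75.6]
eef_rot: [-2.324, -2.113, 0.0]
ft_force: [0.1, -0.0, -3.7]
opening: 50.3
grip_force: 30.0
```

```bash
python3 - <<'E'
from h import *
mv((642.8,-46.9,65.5,-0.096)); f=grab('scene','s1'); wings(f)
cv2.imwrite('pics/s1b.png',cv2.resize(f['img'][180:380,160:480,::-1],None,fx=2.4,fy=2.4))
E
```

```text
t40.1 p [642.7 -47.   75.6] yaw -0.095 q6 -0.09 F [ 0.1 -0.  -3.7] op 50.3 gf 30.0
  -> [0.0003, 0.0006, 0.0403, 0.0003] rows>=1
a exp [447.3 241.2] ctr [449.5 242.5] len 45 wid 15 yaw -1.398 screw 1.484 168
b exp [586.8 253.2] ctr [590.1 254.7] len 45 wid 15 yaw -1.419 screw 1.505 174
c exp [579.1 342.8] ctr [582.5 345.2] len 42 wid 11 yaw -1.392 screw 1.478 188
d exp [439.6 330.8] ctr [442.3 331.4] len 46 wid 15 yaw -1.389 screw 1.475 197
```

View pics/s1b.png

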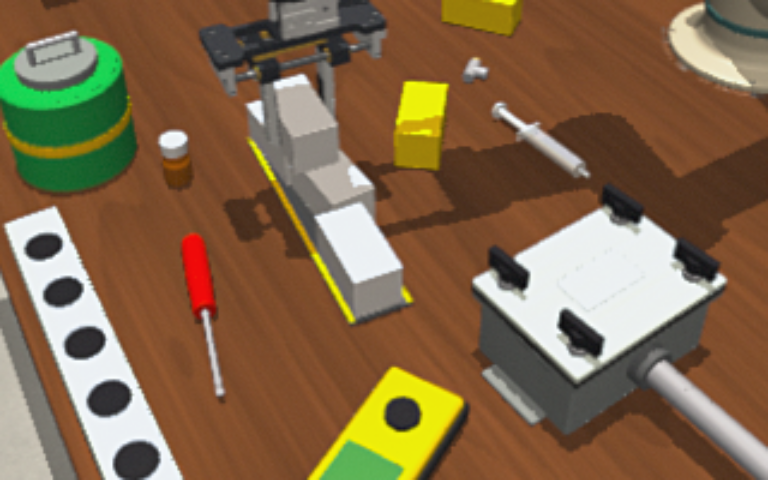

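The scene shows the fourth block held over the second-course joint at crop (303,110), and all four wings turned.

Call:
{"name": "arm_command", "arguments": {
  "steps": [0,0,0.02,0,0,0,0.041,0,0,0,0.041,0,0,0,0.041,0,0,0,0.041,0]
}}

```text
time: 40.55
ee_pos: [642.7, -46.9, 65.6]
eef_rot: [-2.324, -2.113, 0.0]
ft_force: [0.3, 0.3, -3.4]
opening: 49.8
grip_force: 30.0
```

Call:
{"name": "arm_command", "arguments": {
  "steps": [0,0,0,0,0,0,0,0,0,0,0,0,0,0,0,0,0,0,-0.15,0,0,0,-0.32,0,0,0,-0.48,0,0,0,-0.64,0,0,0,-0.64,0,0,0,-0.64,0],
  "grip": -1
}}

```text
time: 41.38
ee_pos: [644.5, -47.1, 229.4]
eef_rot: [2.32, 2.11, 0.007]
ft_force: [0.8, -1.1, 0.0]
opening: 94.2
grip_force: 0.0
```

```bash
python3 - <<'E'
from h import *
mv((450,-47,230,-0.096)); bl('wrist')
E
```

```text
t41.4 p [644.5 -47.1 229.4] yaw -0.095 q6 -0.09 F [ 0.8 -1.1  0. ] op 94.2 gf 0.0
  -> [-0.0731, -0.7744, -0.008, 0.0004] rows>=5
wrist
   [656.9 103.5] 1.476 [91.7 49.7] 56.4 [657.  105.6]
   [642.9 -46.1] 1.492 [99.  48.3] 106.3 [643.5 -44.3]
```

Placed. I'll move clear (up and back) and check everything from above.

Call:
{"name": "arm_command", "arguments": {
  "steps": [0,-0.1,-0.1,0,0,-0.25,-0.3,0,0,-0.4,-0.4,0,0,-0.55,-0.4,0,0,-0.7,-0.4,0,0,-0.85,-0.4,0,0,-0.98,-0.4,0,0,-0.98,-0.4,0,0,-0.98,-0.4,0,0,-0.98,-0.4,0,0,-0.98,-0.4,0,0,-0.98,-0.4,0]
}}

```text
time: 42.43
ee_pos: [400.0, -23.9, 324.8]
eef_rot: [-2.323, -2.113, 0.001]
ft_force: [0.2, 0.2, -0.5]
opening: 94.1
grip_force: 0.0
```

```bash
python3 - <<'E'
from h import *
mv(); bl('top','scene'); 
for k in('top_l','scene_l'): wings(load(k))
a=load('top_l')['img'].astype(int); print(plate(load('scene_l')))
cv2.imwrite('pics/t9.png',load('top_l')['img'][40:340,:,::-1])
cv2.imwrite('pics/s9.png',cv2.resize(load('scene_l')['img'][190:340,210:350,::-1],None,fx=4,fy=4,interpolation=cv2.INTER_CUBIC))
E
```

```text
t42.4 p [400.  -23.9 324.8] yaw -0.095 q6 -0.14 F [ 0.2  0.2 -0.5] op 94.1 gf 0.0
top
   [656.3 105.3] 1.466 [100.4  50.6] 55.6 [656.5 105.3]
   [641.9 -47.5] 1.479 [99.9 51.3] 105.1 [641.8 -47.9]
scene
   [645.  -45.2] 1.474 [101.2  49. ] 104.5 [644.8 -43.4]
   [632.2  18.3] -1.549 [63.2 49.5] 54.7 [630.9  24.9]
   [658.9 107.5] 1.469 [101.2  49.2] 54.2 [659.2 109.3]
a exp [447.3 241.2] ctr [446.2 237.6] len 35 wid 8 yaw -1.443 screw 1.529 28
b exp [586.8 253.2] ctr [583.2 249.5] len 39 wid 10 yaw -1.415 screw 1.501 43
c exp [579.1 342.8] ctr [575.7 340.4] len 40 wid 9 yaw -1.443 screw 1.529 47
d exp [439.6 330.8] ctr [437.8 329.1] len 41 wid 7 yaw -1.439 screw 1.525 37
a exp [447.3 241.2] ctr [450.1 242.3] len 44 wid 15 yaw -1.398 screw 1.484 165
b exp [586.8 253.2] ctr [590.5 255.8] len 45 wid 13 yaw -1.412 screw 1.498 174
c exp [579.1 342.8] ctr [583.2 345.1] len 44 wid 12 yaw -1.389 screw 1.475 192
d exp [439.6 330.8] ctr [441.7 332.6] len 42 wid 15 yaw -1.388 screw 1.474 193
(array([647.5,   6.4]), array([311.6,  70.4]), 84.77, 359, np.float64(3.7))
```

View pics/t9.png

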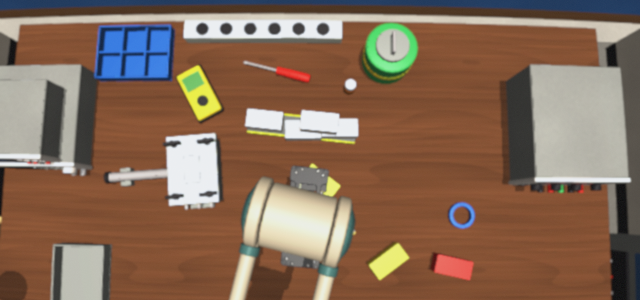

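View pics/s9.png

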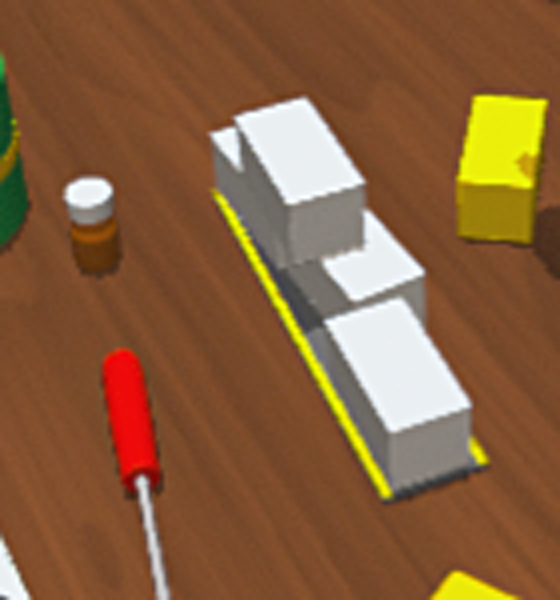

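The middle bottom block, at crop (380,270), has been knocked about 2 cm toward the robot. I'll take the top block off, reset the middle one, then put the top block back.

Call:
{"name": "arm_command", "arguments": {
  "steps": [0,0.15,0,0,0,0.3,0,0,0,0.46,0,0,0,0.62,0.1,0,0,0.78,0.25,0,0,0.975,0.4,0,0,0.975,0.55,0,0,0.975,0.64,0,0,0.975,0.64,0,0,0.975,0.64,0,0,0.975,0.64,0,0,0.975,0.64,0]
}}

```text
time: 43.53
ee_pos: [642.6, -47.0, 168.7]
eef_rot: [2.322, 2.111, 0.004]
ft_force: [0.7, 0.2, 0.6]
opening: 94.3
grip_force: 0.0
```

```bash
python3 - <<'E'
from h import *
mv((642.7,-46.9,66.5,-0.096)); bl('wrist'); f=load('wrist_l')
cv2.imwrite('pics/w10.png',cv2.resize(f['img'][:,160:480,::-1],None,fx=1.5,fy=1.5))
E
```

```text
t43.5 p [642.6 -47.  168.7] yaw -0.095 q6 -0.09 F [0.7 0.2 0.6] op 94.3 gf 0.0
  -> [0.0004, -0.0016, 0.4088, 0.0004] rows>=3
wrist
   [656.3  92.4] 1.477 [70.7 49.6] 56.4 [656.4  93.7]
   [643.6 -46.6] 1.481 [98.3 49.2] 106.3 [643.7 -44.4]
```

View pics/w10.png

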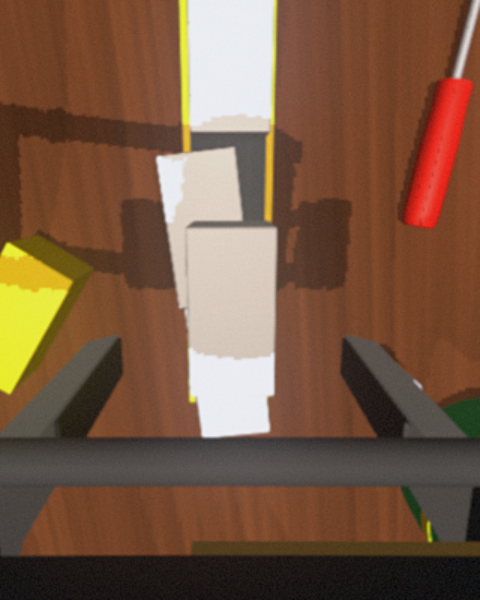

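The wrist crop shows the middle block at (205,220), skewed and shifted left and down, with the top block at (230,310). I'll take the top block aside first.

Call:
{"name": "arm_command", "arguments": {
  "steps": [0,-0.001,0.15,0,0,-0.001,0.3,0,0,-0.001,0.405,0,0,-0.001,0.405,0,0,-0.001,0.405,0,0,-0.001,0.405,0]
}}

```text
time: 44.08
ee_pos: [643.4, -47.1, 67.8]
eef_rot: [2.321, 2.111, 0.005]
ft_force: [0.3, -0.1, -0.4]
opening: 94.2
grip_force: 0.0
```

Call:
{"name": "arm_command", "arguments": {
  "steps": [0,0,0,0,0,0,0,0,0,0,0,0,0,0,0,0,0,0,0,0,0,0,0,0,0,0,0,0,0,0,0,0,0,0,0,0,0,0,0,0,0,0,0,0],
  "grip": 1
}}

```text
time: 45.0
ee_pos: [641.7, -46.8, 64.5]
eef_rot: [2.324, 2.113, 0.001]
ft_force: [1.3, 0.4, 0.2]
opening: 50.1
grip_force: 30.0
```

Call:
{"name": "arm_command", "arguments": {
  "steps": [0,0,-0.1,0,0,0,-0.25,0,-0.1,-0.07,-0.3,0,-0.22,-0.14,-0.3,0,-0.34,-0.22,-0.3,0,-0.46,-0.3,-0.3,0,-0.58,-0.38,-0.3,0,-0.656,-0.43,-0.2,0,-0.656,-0.43,-0.08,0,-0.656,-0.43,0.04,0,-0.656,-0.43,0.12,0,-0.656,-0.43,0.12,0]
}}

```text
time: 46.0
ee_pos: [514.0, -197.7, 29.7]
eef_rot: [-2.317, -2.105, 0.006]
ft_force: [-0.9, 0.1, -3.5]
opening: 49.8
grip_force: 30.0
```

```bash
python3 - <<'E'
from h import *
mv((520,-200,9.5,-0.096)); bl('top')
E
```

```text
t46.0 p [ 514.  -197.7   29.7] yaw -0.096 q6 -0.40 F [-0.9  0.1 -3.5] op 49.8 gf 30.0
  -> [-0.0072, 0.0258, 0.0804, 0.0001] rows>=1
top
   [656.1 105.5] 1.466 [100.2  50.8] 55.5 [656.2 105.1]
   [631.6 -53.4] -1.534 [199.6  51. ] 55.2 [632.  -52.6]
```

Call:
{"name": "arm_command", "arguments": {
  "steps": [0,0,0.04,0,0,0,0.082,0,0,0,0.082,0,0,0,0.082,0,0,0,0.082,0]
}}

```text
time: 46.47
ee_pos: [519.2, -199.9, 14.5]
eef_rot: [2.323, 2.113, 0.001]
ft_force: [-0.1, -0.1, -2.8]
opening: 49.9
grip_force: 30.0
```

Call:
{"name": "arm_command", "arguments": {
  "steps": [0,0,0,0,0,0,0,0,0,0,0,0,0,0,0,0,0,0,-0.15,0,0,0,-0.32,0,0.1,0.05,-0.48,0,0.24,0.12,-0.6,0,0.4,0.2,-0.7,0,0.55,0.28,-0.7,0,0.68,0.36,-0.7,0,0.8,0.43,-0.7,0],
  "grip": -1
}}

```text
time: 47.47
ee_pos: [639.0, -19.3, 190.9]
eef_rot: [2.323, 2.111, 0.004]
ft_force: [0.9, -0.3, -0.7]
opening: 93.9
grip_force: 0.0
```

Call:
{"name": "arm_command", "arguments": {
  "steps": [0,0,0,0,0,0,0,0,0,0,0,0,0,0,0,0]
}}

```text
time: 47.8
ee_pos: [636.7, -21.9, 188.5]
eef_rot: [-2.325, -2.112, 0.002]
ft_force: [-0.1, 0.4, -0.3]
opening: 94.3
grip_force: 0.0
```

```bash
python3 - <<'E'
from h import *
mv(); bl('wrist'); f=load('wrist_l')
cv2.imwrite('pics/w11.png',cv2.resize(f['img'][:,160:480,::-1],None,fx=1.5,fy=1.5))
E
```

```text
t47.8 p [636.7 -21.9 188.5] yaw -0.096 q6 -0.05 F [-0.1  0.4 -0.3] op 94.3 gf 0.0
wrist
   [657.6 106.5] 1.474 [98.8 49.9] 56.4 [657.8 108.9]
   [634.1 -47.7] -1.529 [191.5  52.8] 56.2 [633.5 -40.5]
   [ 519.5 -213.4] 1.475 [65.1 50.2] 50.3 [ 519.5 -212.8]
```

View pics/w11.png

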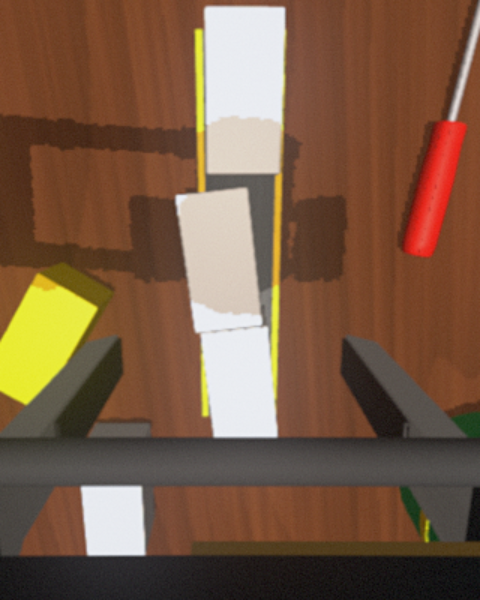

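```bash
python3 - <<'E'
from h import *
f=load('wrist_l')
P=lambda q: onz(f,np.array(q,float)/1.5+[160,0],56.2)[:,:2]
B=P([(176,196),(246,188),(262,326),(195,332)]); print(B.round(1),B.mean(0)); e=(B[0]+B[1]-B[2]-B[3]); print('B yaw',np.arctan2(e[1],e[0]))
C=P([(202,333),(268,326),(277,437),(214,437)]); e=(C[0]+C[1]-C[2]-C[3]); y=np.arctan2(e[1],e[0]); print(C.round(1),'C yaw',y,'ctr',(C[0]+C[1])/2-50*np.array([np.cos(y),np.sin(y)]))
b=blocks(load('top_l'))
X=cloud(load('scene_l'))
# split B/C in top image by depth mask: reproject corners of C from scene later
mv((632.5,-150,188,1.57))
E
```

```text
[[605.9  46.3]
 [654.1  47. ]
 [657.1 -52.2]
 [607.6 -52.1]] [631.17477634  -2.76857179]
B yaw 1.594460117309007
[[ 612.6  -53.4]
 [ 661.5  -52.6]
 [ 661.6 -144.2]
 [ 612.4 -139.5]] C yaw 1.570095123239582 ctr [ 637.03143608 -103.00730076]
t47.9 p [636.7 -22.1 188.6] yaw -0.096 q6 -0.05 F [-0.4 -0.2  0.5] op 94.1 gf 0.0
  -> [-0.5108, 0.0326, 0.0024, 0.4695] rows>=12
```

Call:
{"name": "arm_command", "arguments": {
  "steps": [0.07,-0.031,0.1,-0.038,0.07,-0.031,0.25,-0.038,0.07,-0.031,0.4,-0.038,0.07,-0.031,0.55,-0.038,0.07,-0.031,0.69,-0.038,0.07,-0.031,0.69,-0.038,0.07,-0.031,0.69,-0.038,0.07,-0.031,0.69,-0.038]
}}

```text
time: 48.52
ee_pos: [632.9, -3.6, 18.0]
eef_rot: [2.194, 2.245, 0.003]
ft_force: [-0.1, 0.6, 0.4]
opening: 93.8
grip_force: 0.0
```

Call:
{"name": "arm_command", "arguments": {
  "steps": [0,0,0,0,0,0,0,0,0,0,0,0,0,0,0,0,0,0,0,0,0,0,0,0,0,0,0,0,0,0,0,0,0,0,0,0,0,0,0,0],
  "grip": 1
}}

```text
time: 49.35
ee_pos: [631.0, -2.6, 16.2]
eef_rot: [-2.193, -2.248, 0.001]
ft_force: [-2.2, 0.3, 3.2]
opening: 49.6
grip_force: 30.0
```

Call:
{"name": "arm_command", "arguments": {
  "steps": [0,0,-0.05,0,0,0,-0.12,0,0,0,-0.16,0,0.03,0.066,-0.16,0.038,0.03,0.066,-0.16,0.038,0.03,0.066,-0.16,0.038,0.03,0.066,-0.16,0.038,0.03,0.066,-0.16,0.038]
}}

```text
time: 50.02
ee_pos: [646.6, 5.2, 55.2]
eef_rot: [-2.322, -2.114, 0.003]
ft_force: [0.5, -0.7, -3.7]
opening: 49.5
grip_force: 30.0
```

```bash
python3 - <<'E'
from h import *
mv((647.6,3.2,15.6,-0.096)); bl('wrist')
E
```

```text
t50.0 p [646.6   5.2  55.2] yaw -0.094 q6 -0.01 F [ 0.5 -0.7 -3.7] op 49.5 gf 30.0
  -> [-0.0074, 0.0052, 0.1585, 0.0008] rows>=1
wrist
   [657.4  98.6] 1.476 [81.5 49.6] 56.4 [657.7 101.3]
   [649.1  23.1] 1.478 [63.1 48.8] 95.3 [649.3  24.7]
   [643.5 -36.3] -0.091 [49.6 15.3] 95.3 [643.4 -36.2]
```

Call:
{"name": "arm_command", "arguments": {
  "steps": [-0.001,0.004,0,0.0005,-0.001,0.004,0.05,0.0005,-0.001,0.004,0.1,0.0005,-0.001,0.004,0.14,0.0005,-0.001,0.004,0.154,0.0005,-0.001,0.004,0.154,0.0005,-0.001,0.004,0.154,0.0005,-0.001,0.004,0.154,0.0005]
}}

```text
time: 50.73
ee_pos: [649.3, 4.9, 18.0]
eef_rot: [2.325, 2.111, 0.001]
ft_force: [-0.8, 0.3, -2.8]
opening: 50.2
grip_force: 30.0
```

Call:
{"name": "arm_command", "arguments": {
  "steps": [0,0,0,0,0,0,0,0,0,0,0,0,0,0,0,0,0,0,-0.15,0,0,0,-0.3,0,-0.1,-0.02,-0.42,0,-0.2,-0.02,-0.5,-0.02,-0.3,-0.02,-0.5,-0.03,-0.3,-0.02,-0.5,-0.03,-0.3,-0.02,-0.5,-0.03,-0.3,-0.02,-0.5,-0.03],
  "grip": -1
}}

```text
time: 51.73
ee_pos: [636.2, -68.6, 142.2]
eef_rot: [-2.224, -2.217, -0.0]
ft_force: [1.1, 0.7, 0.2]
opening: 94.4
grip_force: 0.0
```

```bash
python3 - <<'E'
from h import *
bl('wrist','top'); mv((636.5,-104,16,0))
E
```

```text
wrist
   [655.5  78.1] -0.09 [49.4 42.6] 56.4 [655.9  77.8]
   [650.1   5.3] 1.475 [98.8 49.3] 56.3 [650.    7.9]
   [ 636.2 -102.2] -1.554 [99.  48.8] 56.2 [ 636.5 -100.3]
   [ 518.2 -224.8] -0.071 [49.7 48.4] 50.2 [ 521.3 -226.4]
top
   [656.5 103.2] 1.468 [106.   50.8] 55.3 [656.9 104.4]
   [647.   -7.6] -1.561 [57.9 47.6] 55.1 [645.9  -7.8]
   [ 519.2 -200.6] 1.476 [100.2  50.1] 49.1 [ 519.3 -200.5]
t51.8 p [636.2 -68.  141.9] yaw -0.002 q6 -0.21 F [0.2 0.5 0.4] op 94.0 gf 0.0
  -> [-0.1444, 0.0021, 0.5033, -0.0005] rows>=4
```

Call:
{"name": "arm_command", "arguments": {
  "steps": [-0.141,-0.002,0,-0.006,-0.141,-0.002,0.12,-0.006,-0.141,-0.002,0.26,-0.006,-0.141,-0.002,0.4,-0.006,-0.141,-0.002,0.5,-0.006,-0.141,-0.002,0.5,-0.006,-0.141,-0.002,0.5,-0.006,-0.141,-0.002,0.5,-0.006]
}}

```text
time: 52.5
ee_pos: [637.3, -104.1, 18.8]
eef_rot: [2.201, 2.24, 0.002]
ft_force: [0.1, 0.6, 0.4]
opening: 94.3
grip_force: 0.0
```

Call:
{"name": "arm_command", "arguments": {
  "steps": [0,0,0,0,0,0,0,0,0,0,0,0,0,0,0,0,0,0,0,0,0,0,0,0,0,0,0,0,0,0,0,0,0,0,0,0,0,0,0,0],
  "grip": 1
}}

```text
time: 53.33
ee_pos: [635.9, -104.6, 17.8]
eef_rot: [-2.203, -2.24, 0.0]
ft_force: [-0.3, 0.1, 1.9]
opening: 49.8
grip_force: 30.0
```

Call:
{"name": "arm_command", "arguments": {
  "steps": [0,0,-0.05,0,0,0,-0.12,0,0,0,-0.16,0,0.02,0.006,-0.16,0.036,0.02,0.006,-0.16,0.036,0.02,0.006,-0.16,0.036,0.02,0.006,-0.16,0.036,0.02,0.006,-0.16,0.036]
}}

```text
time: 54.0
ee_pos: [636.9, -99.5, 56.9]
eef_rot: [-2.324, -2.113, 0.001]
ft_force: [0.4, 0.2, -3.1]
opening: 50.0
grip_force: 30.0
```

```bash
python3 - <<'E'
from h import *
mv((637.3,-97.6,16,-0.096)); bl('wrist')
E
```

```text
t54.0 p [636.9 -99.5  56.9] yaw -0.095 q6 -0.17 F [ 0.4  0.2 -3.1] op 50.0 gf 30.0
  -> [0.0076, 0.0011, 0.1637, 0.0003] rows>=1
wrist
   [649.1  -4.4] 1.476 [79.3 49.6] 56.4 [649.3  -1.9]
   [639.6 -81. ] 1.473 [66.2 48.7] 95.4 [639.7 -79.4]
   [ 762.  -127.6] -0.743 [28.9 17. ] 58.2 [ 761.3 -128.4]
   [ 633.6 -140.5] -0.094 [49.4 12.2] 95.4 [ 633.6 -140.5]
```

Call:
{"name": "arm_command", "arguments": {
  "steps": [0.005,0.001,0,0,0.005,0.001,0.05,0,0.005,0.001,0.1,0,0.005,0.001,0.14,0,0.005,0.001,0.155,0,0.005,0.001,0.155,0,0.005,0.001,0.155,0,0.005,0.001,0.155,0]
}}

```text
time: 54.72
ee_pos: [638.2, -98.3, 19.1]
eef_rot: [2.325, 2.112, 0.001]
ft_force: [-0.6, -0.1, -2.1]
opening: 49.9
grip_force: 30.0
```

Call:
{"name": "arm_command", "arguments": {
  "steps": [0,0,0,0,0,0,0,0,0,0,0,0,0,0,0,0,0,0,-0.15,0,0,0,-0.3,0,0.15,0.02,-0.45,0,0.3,0.03,-0.55,0,0.41,0.04,-0.6,0,0.41,0.04,-0.6,0,0.41,0.04,-0.6,0,0.41,0.04,-0.6,0],
  "grip": -1
}}

```text
time: 55.72
ee_pos: [657.1, 2.6, 168.5]
eef_rot: [2.325, 2.113, -0.002]
ft_force: [0.4, -0.3, -0.0]
opening: 93.6
grip_force: 0.0
```

```bash
python3 - <<'E'
from h import *
bl('wrist','top'); mv((648,3.5,16.5,-0.096)); f=load('wrist_l')
cv2.imwrite('pics/w12.png',cv2.resize(f['img'][:,200:440,::-1],None,fx=1.5,fy=1.5))
E
```

```text
wrist
   [657.9 106.6] 1.475 [98.2 49.8] 56.4 [658.2 109.2]
   [649.5   4.6] 1.474 [98.8 48.3] 56.2 [649.8   6.6]
   [641.3 -74.2] 1.476 [55.4 48.7] 56.2 [641.5 -73.7]
   [ 523.  -174.9] 1.472 [51.6 49.8] 50.2 [ 523.1 -174.5]
top
   [655.5  95.2] 1.46 [76.4 50.2] 55.4 [656.2  96.9]
   [637.9 -94.5] 1.473 [104.9  50.7] 55.0 [637.9 -96.2]
   [ 519.2 -200.7] 1.478 [100.3  50.1] 49.1 [ 519.1 -200.6]
t55.8 p [656.6   1.6 167.4] yaw -0.097 q6 -0.01 F [-0.8  0.4 -0.1] op 94.0 gf 0.0
  -> [0.0046, -0.0332, 0.6038, -0.0005] rows>=4
```

View pics/w12.png

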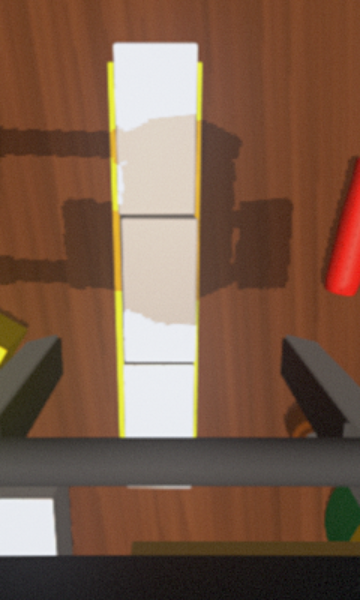

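The bottom course is closed and in line again, with joints at crop (158,215) and (158,362). Now I'll fetch the top block.

Call:
{"name": "arm_command", "arguments": {
  "steps": [-0.14,-0.08,0,0,-0.28,-0.16,0,0,-0.42,-0.24,0,0,-0.56,-0.32,0,0,-0.7,-0.4,0,0,-0.857,-0.468,0.1,0,-0.857,-0.468,0.19,0,-0.857,-0.468,0.19,0,-0.857,-0.468,0.19,0,-0.857,-0.468,0.19,0,-0.857,-0.468,0.19,0]
}}

```text
time: 56.73
ee_pos: [521.8, -199.0, 122.4]
eef_rot: [2.324, 2.112, 0.002]
ft_force: [0.3, -0.1, 0.4]
opening: 94.3
grip_force: 0.0
```

```bash
python3 - <<'E'
from h import *
bl('wrist'); mv((519.5,-201,9.5,-0.096))
E
```

```text
wrist
   [638.5 -98.6] 1.469 [95. 50.] 56.3 [638.7 -95.8]
   [ 757.7 -132.6] -0.102 [29.2 28. ] 58.2 [ 757.7 -132.4]
   [ 520.7 -199.2] 1.475 [98.  49.4] 50.3 [ 520.5 -197.1]
t56.8 p [ 521.9 -198.8  122.5] yaw -0.095 q6 -0.39 F [ 0.5 -0.5 -0.1] op 94.1 gf 0.0
  -> [-0.0094, -0.0097, 0.452, 0.0003] rows>=3
```

Call:
{"name": "arm_command", "arguments": {
  "steps": [-0.007,-0.007,0.1,0,-0.007,-0.007,0.25,0,-0.007,-0.007,0.4,0,-0.007,-0.007,0.45,0,-0.007,-0.007,0.45,0,-0.007,-0.007,0.45,0,-0.007,-0.007,0.45,0]
}}

```text
time: 57.37
ee_pos: [520.6, -201.0, 10.5]
eef_rot: [2.322, 2.111, 0.002]
ft_force: [0.8, 0.1, -0.1]
opening: 94.0
grip_force: 0.0
```

Call:
{"name": "arm_command", "arguments": {
  "steps": [0,0,0,0,0,0,0,0,0,0,0,0,0,0,0,0,0,0,0,0,0,0,0,0,0,0,0,0,0,0,0,0,0,0,0,0,0,0,0,0],
  "grip": 1
}}

```text
time: 58.2
ee_pos: [518.9, -200.9, 9.0]
eef_rot: [2.326, 2.111, 0.0]
ft_force: [-0.4, -1.2, 1.0]
opening: 49.9
grip_force: 30.0
```

Call:
{"name": "arm_command", "arguments": {
  "steps": [0,0,-0.12,0,0,0,-0.28,0,0,0,-0.42,0,0.1,0.07,-0.5,0,0.22,0.14,-0.5,0,0.34,0.22,-0.5,0,0.46,0.3,-0.5,0,0.57,0.38,-0.5,0,0.656,0.433,-0.5,0,0.656,0.433,-0.4,0,0.656,0.433,-0.34,0,0.656,0.433,-0.34,0]
}}

```text
time: 59.2
ee_pos: [638.6, -46.6, 89.1]
eef_rot: [-2.319, -2.108, 0.01]
ft_force: [-1.1, -0.8, -3.6]
opening: 49.9
grip_force: 30.0
```

Call:
{"name": "arm_command", "arguments": {
  "steps": [0,0,0,0,0,0,0,0,0,0,0,0,0,0,0,0]
}}

```text
time: 59.53
ee_pos: [642.8, -48.5, 95.2]
eef_rot: [2.325, 2.11, 0.002]
ft_force: [-0.1, -0.8, -2.4]
opening: 49.9
grip_force: 30.0
```

```bash
python3 - <<'E'
from h import *
bl('scene'); mv((643.5,-47.3,65.6,-0.096)); f=grab('wrist')
for b in blocks(f):
    if 50<b[3]<60 or 115<b[3]<160: print(b[:4])
E
```

```text
scene
   [652.6  35.2] 1.474 [246.8  49.4] 54.4 [656.8  64.5]
t59.6 p [642.8 -48.4  95.1] yaw -0.097 q6 -0.09 F [-0.4 -0.  -2.2] op 49.6 gf 30.0
  -> [0.0047, 0.0022, 0.118, -0.0003] rows>=1
(array([655.5,  78.4]), -0.096, array([49.8, 43.2]), 56.4)
(array([652.,  27.]), 1.473, array([54.7, 48.8]), 56.3)
(array([645.3, -29.5]), 1.473, array([63.4, 48.7]), 136.4)
(array([639.5, -88.8]), -0.098, array([49.6, 15.1]), 136.4)
```

Call:
{"name": "arm_command", "arguments": {
  "steps": [0.0025,0.002,0,0,0.0025,0.002,0.05,0,0.0025,0.002,0.09,0,0.0025,0.002,0.117,0,0.0025,0.002,0.117,0,0.0025,0.002,0.117,0,0.0025,0.002,0.117,0]
}}

```text
time: 60.22
ee_pos: [642.6, -47.3, 64.3]
eef_rot: [-2.326, -2.111, 0.0]
ft_force: [0.2, 0.1, -3.3]
opening: 49.8
grip_force: 30.0
```

Call:
{"name": "arm_command", "arguments": {
  "steps": [0,0,0,0,0,0,0,0,0,0,0,0,0,0,0,0,0,0,-0.15,0,0,0,-0.32,0,0,0,-0.48,0,0,0,-0.64,0,0,0,-0.7,0,0,0,-0.7,0],
  "grip": -1
}}

```text
time: 61.05
ee_pos: [645.5, -47.8, 245.7]
eef_rot: [2.319, 2.106, 0.011]
ft_force: [0.7, 0.7, -0.1]
opening: 94.1
grip_force: 0.0
```

Call:
{"name": "arm_command", "arguments": {
  "steps": [0,-0.1,-0.1,0,0,-0.25,-0.2,0,0,-0.4,-0.2,0,0,-0.55,-0.2,0,0,-0.7,-0.2,0,0,-0.85,-0.2,0,0,-0.98,-0.2,0,0,-0.98,-0.2,0,0,-0.98,-0.2,0,0,-0.98,-0.2,0]
}}

```text
time: 61.88
ee_pos: [399.3, -23.8, 289.0]
eef_rot: [-2.326, -2.112, -0.0]
ft_force: [1.1, 0.3, -0.6]
opening: 93.7
grip_force: 0.0
```

```bash
python3 - <<'E'
from h import *
mv(); bl('top','scene')
a=cv2.resize(load('scene_l')['img'][190:340,210:350,::-1],None,fx=3,fy=3,interpolation=cv2.INTER_CUBIC)
b=cv2.resize(load('top_l')['img'][80:205,220:380,::-1],None,fx=2.3,fy=2.3,interpolation=cv2.INTER_CUBIC)
c=np.zeros((450,800,3),np.uint8); c[:a.shape[0],:a.shape[1]]=a; c[:b.shape[0],425:425+b.shape[1]]=b; cv2.imwrite('pics/fin.png',c)
E
```

```text
t61.9 p [399.3 -23.8 289. ] yaw -0.097 q6 -0.14 F [ 1.1  0.3 -0.6] op 93.7 gf 0.0
top
   [641.8 -47. ] 1.475 [99.7 51.1] 105.0 [641.9 -47.1]
scene
   [645.1 -44.5] 1.474 [100.6  49. ] 104.4 [645.4 -42.2]
   [657.5  80.5] 1.49 [156.1  50.1] 54.3 [658.1  85.2]
```

View pics/fin.png

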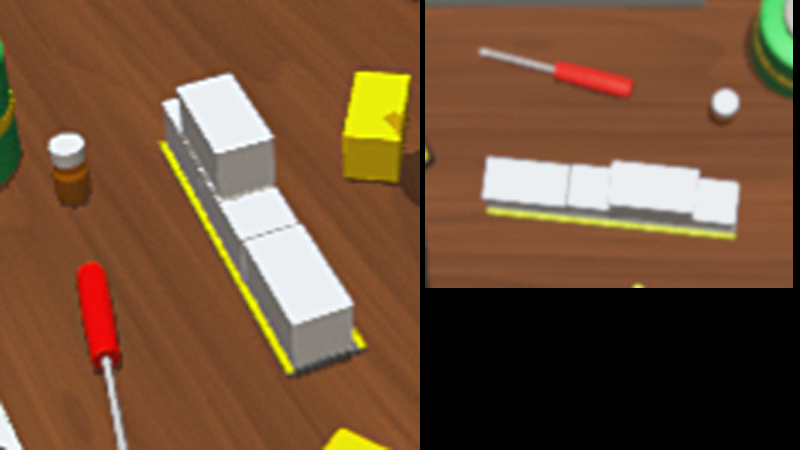

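The wall is in running bond with its joints closed, and the arm is clear of everything. I'm handing in.

```bash
python3 -c "
from station import ctrl
print(ctrl.sign_off())"
```

```text
the job is handed in; nothing more can be done
None
```

The job is handed in: all four wing screws were turned home crosswise (a, c, then b, d) and the four white blocks present stand in running bond on the base plate (three below, one centred over the joint at -51). The middle and -102 bottom blocks were reset after a knock, and no verdict came back.

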